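Free the packed pull bench, bring its tongue into the fork and pin it

TASK

Get the small pull bench ready for use: lift every wooden packing block out of the gap in front of the carriage and put them in the aluminium tray. Then turn the big outer knob clockwise to its stop, and after that turn the small inner knob clockwise until the fork has come up so far that its hole is in line with the hole in the tongue, and push the headed pin down through fork and tongue until its head sits flat on the fork. Leave the clay specimen and the brass weight where they are.

Things in the scene. Friction and masses are not known exactly. Their poses are not given: they have to be found in the camera images.
- pull_bench: bench fixed to the table, base 200 x 250 mm, origin under its middle. Along its y: two knobs on a round post (44 mm diameter, on a housing 28 mm high) at y -85 mm; carriage (40 mm thick along y, top 54 mm above table, front face at y 0); 24 mm gap; fixed stop bar (y 24 to 44 mm, top 54 mm); sliding fork at the +y end. Block places in the gap: x -19.5, 27, 75 mm, y 12 mm, with short fins between. A block there locks the carriage.
- coarse_knob (a joint): angle (rad) of the big outer knob: black, 56 mm diameter, 18 mm high, vertical axis. 0 at the start, grows clockwise seen from above, hard stop at 2.0. Each rad drives the carriage, with the tongue, 8 mm towards the fork (bench +y). Stays where it is left; takes about 0.06 N m to turn.
- coarse_grip (a point): centre of the big outer knob, on the axis at half its height, 63 mm above the table; its top is at 72 mm.
- fine_knob (a joint): angle (rad) of the small inner knob: aluminium, 30 mm diameter, 26 mm high, above the big one on the same axis. Starts between 0 and 1.2, grows clockwise seen from above, stop at 4.4. Each rad drives the fork 2.5 mm towards the carriage (bench -y). With the big knob at its stop the holes are in line at 3.0 rad. Stays where it is left; about 0.03 N m to turn.
- fine_grip (a point): centre of the small inner knob, on the axis at half its height, 92 mm above the table; its top is at 105 mm, its underside at 79 mm.
- fork_hole (a point): middle of the fork's hole at the top face of its upper plate, 68 mm above the table; axes as the bench's. The vertical 20 mm hole runs through the upper plate (12 mm thick), a 20 mm slot for the tongue, and the lower plate (23 mm). Fork 48 mm along x, 52 mm along y. A black line on its top, on the bench's -x side, marks the hole's centre.
- tongue_hole (a point): centre of the vertical 20 mm hole in the tongue, a steel bar 40 mm wide, 12 mm thick, its middle 46 mm above the table, running from the carriage into the fork's slot. At the start it is 20.5 to 23.5 mm short of the fork's hole (towards the bench's -y). A small pointer on the tongue beside the fork meets the fork's black line when the holes are in line.
- pin_head (a point): centre of the head of the headed steel pin; z along the pin, up. Head 28 mm diameter, 32 mm high; below it a 16 mm shank 50 mm long, its last 10 mm tapered. Pin's tip 66 mm below this point. About 0.12 kg. At the start it stands in a grey stand, 54 x 54 x 58 mm high, head resting on top.
- tray: loose open aluminium tray, 180 x 120 x 28 mm (x, y, z), walls and floor 3 mm, origin under its middle.
- block_a_mid (a point): wooden packing block, 36 x 22 x 74 mm (its own x, y, z), this point at its centre. At the start it stands upright in the gap between carriage and stop bar, its 22 mm thickness across the gap (along the bench's y); the lower 42 mm are in the gap, the top 32 mm stand out (top 86 mm above the table). About 0.06 kg. May be absent.
- block_b_mid (a point): wooden packing block, 36 x 22 x 74 mm (its own x, y, z), this point at its centre. At the start it stands upright in the gap between carriage and stop bar, its 22 mm thickness across the gap (along the bench's y); the lower 42 mm are in the gap, the top 32 mm stand out (top 86 mm above the table). About 0.06 kg. May be absent.
- block_c_mid (a point): wooden packing block, 36 x 22 x 74 mm (its own x, y, z), this point at its centre. At the start it stands upright in the gap between carriage and stop bar, its 22 mm thickness across the gap (along the bench's y); the lower 42 mm are in the gap, the top 32 mm stand out (top 86 mm above the table). About 0.06 kg. May be absent.
- soil_specimen: bystander: brown clay cylinder, 39 mm diameter, 78 mm high, standing behind the bench; origin under its middle; leave alone
- brass_weight: bystander: brass weight, 29 mm diameter, 50 mm high; origin under its middle; leave alone
Not all that is in view belongs to the job. Leave any red look-alike of the part that bears pin_head alone.

How it is judged:
By the outcome, as a careful person would: the job done as asked, in the order asked, and still so for the second after the job is handed in, with the robot touching nothing.
Of block_a, block_b, block_c only 1 to 3 are there at a start; the rules pass over those that are not, and their reading is None.
At some moment in a run one of tray may be knocked a few centimetres aside while the robot is not near it.
It also fails if it takes over 210 s, if anything falls off the work surface, if the arm or the gripper's body presses on something with over 40 N, if the wrist force passes 120 N, or if a joint passes its speed limit or range.

ROBOT

A 7-joint arm with a two-finger parallel gripper is mounted at the origin on a cart in front of the work surface, level with it; the furniture and walls round the work are solid. World frame = base frame: x ahead of the robot, y to its left, z up, the work surface at z = 0. Lengths are in m, angles in rad, forces in N, time in s.
With the tool pointing down it reaches from about 0.4 to 0.875 m from the base axis. Payload 19.3 kg.
Tool frame: the origin (TCP) lies midway between the tips of the shut fingers; the grasp point (between the pads) lies 19 mm behind it; z points along the fingers, y is the direction in which the jaws open and shut (so a half turn about z gives the same grasp; the last joint's range is limited). The gripper opens to 85 mm and grips with 20 to 120 N. Pads are 22 mm wide; open, the fingers measure 114 mm over their backs; the gripper's body (76 mm by 85 mm) begins 54 mm behind the grasp point. The pads swing forward as they close: fully open they stand 13 mm farther back than shut.
Start: joints at [-1.301, 0.521, -0.036, 1.599, 0.021, 1.021, -0.113], TCP at [0.208, 0.589, 0.231] pointing down, gripper open.
Joint ranges: [-2.91, 2.91], [-0.3, 2.13], [-1.5, 1.42], [0.17, 2.43], [-1.26, 4.41], [0.16, 1.93], [-2.52, 2.52]. Speed limits (rad/s): [1.89, 1.89, 2.39, 2.39, 3.01, 3.01, 3.01].

INTERFACE

Orientations are given as [roll, pitch, yaw] about the fixed x, y, z axes, in that order (R = Rz(yaw) Ry(pitch) Rx(roll)).
In Python, from workcell import bot gives the robot as it stands.
- The arm moves only by the tool servo_tool, never from a script. Its argument "plan" is a list of rows, each a list of 5 numbers: the shift along the world's x, y, z in mm, then the turn about the world's z in rad, then the gripper's target within -1 to 1 (shut at 1, half-way at 0, fully open at -1). In form: [[tx, ty, tz, yaw, jaw], ...]. A call has exactly 10 rows; each row is the pose to reach, as a shift and turn from the pose commanded when the call began; what a row does not reach only later rows make up. A row lasts 1/12 s, in which the tool goes at most 41.7 mm and 7.16 degrees, less where a joint would pass 70% of its speed; a pose out of reach is approached as far as the arm can. A call with a gripper value outside its range is refused whole. The fingers move at their own pace and stop on an object; "squeeze" is the grip in N (left out, the last holds). Time passes only in rows, so rows that repeat a pose let the fingers close, or fill a call up. It gives the time, the measured TCP pose, the force and the opening at its end, in the units of the state.
- bot.observe(): the state, without advancing time (a new reading comes with each control period).
- bot.grab_frame(name): name is "side" or "top"; returns the picture (480x640x3 uint8, blue, green, red); there is no depth.
- bot.calibration(name): a dict with "fx", "fy", "cx", "cy" (pixels), "T" (4x4, takes a point from camera to world coordinates). Camera axes: x right, y down, z forward; pixel columns grow to the right and rows downward; lengths in m; the calibration is good to about 2 mm. A picture is of the moment at which its call begins. calibration takes no time and is no camera call.
- bot.job_done(): hands the job in, once; it reports no verdict.
The state is a dict: "clock": time; "qpos": joint angles; "qd": joint speeds; "joint_efforts": joint torques, N m; "position": TCP position; "tool_rot": TCP orientation; "force": force on the tool from outside, world axes, zero at the start; "moment": the same for the moment, N m; "grip_width": finger opening in m.
Only numpy, scipy, OpenCV 4.12 (cv2) and the standard library are available. Lean on these libraries where they do the work, as an engineer would, in place of code of your own. Each camera call takes 0.05 s, during which the arm holds its last target.

## Working session

There is one attempt and no reset: what is moved stays moved. The work goes in short steps, Python scripts to look and compute and a tool call to move; the robot and the scene stay as the last step left them, time stands still between calls to the robot, and variables do not carry over. Pictures are saved under pics/ and viewed, and the job is handed in when it is done.

Besides the shell and the picture viewer there is one more tool, called in YAML: its name, and indented under it one key for each argument. servo_tool: Moves the arm, as the interface text tells. Its arguments: {"type":"object","properties":{"plan":{"type":"array","items":{"type":"array","items":{"type":"number"}}},"squeeze":{"type":"number"}},"required":["plan"]}

```bash
ls; mkdir -p pics
cat > h.py <<'E'
import numpy as np,cv2
from workcell import bot
def snap(n,f):
    im=bot.grab_frame(n); cv2.imwrite('pics/'+f,im); return im
def crop(im,f,x0,y0,x1,y1,s):
    c=cv2.resize(im[y0:y1,x0:x1],None,fx=s,fy=s,interpolation=cv2.INTER_CUBIC); cv2.imwrite('pics/'+f,c)
def px2w(n,u,v,z):
    c=bot.calibration(n);T=np.array(c['T']);d=T[:3,:3]@np.array([(u-c['cx'])/c['fx'],(v-c['cy'])/c['fy'],1]);o=T[:3,3]
    return o+d*(z-o[2])/d[2]
def w2px(n,p):
    c=bot.calibration(n);T=np.linalg.inv(np.array(c['T']));q=T[:3,:3]@np.array(p)+T[:3,3]
    return np.array([c['fx']*q[0]/q[2]+c['cx'],c['fy']*q[1]/q[2]+c['cy']])
E
python3 - <<'E'
from h import *
snap('side','s0.png');snap('top','t0.png')
for n in('side','top'):print(bot.calibration(n))
print(bot.observe())
E
```

```text
pics
{'fx': 590.0588195336657, 'fy': 590.0588195336657, 'cx': 315.5784820400926, 'cy': 239.00616948615274, 'T': array([[ 0.87583365, -0.27361411,  0.39755595,  0.17303517],
       [-0.48256565, -0.50805104,  0.71345254, -0.69599865],
       [ 0.00676803, -0.81671259, -0.57700497,  0.70108676],
       [ 0.        ,  0.        ,  0.        ,  1.        ]])}
{'fx': 543.9640285859093, 'fy': 543.9640285859093, 'cx': 322.14693430376207, 'cy': 236.1844107504877, 'T': array([[-2.00155235e-02, -9.92981961e-01,  1.16559869e-01,
         4.74142440e-01],
       [-9.99799640e-01,  1.99074917e-02, -2.09105458e-03,
         8.49373498e-02],
       [-2.44035149e-04, -1.16578369e-01, -9.93181466e-01,
         1.20766685e+00],
       [ 0.00000000e+00,  0.00000000e+00,  0.00000000e+00,
         1.00000000e+00]])}
{'clock': 0.1, 'qpos': array([-1.3011802 ,  0.52192058, -0.0362904 ,  1.5999503 ,  0.02124101,
        1.02109016, -0.11281284]), 'qd': array([ 0.00042235, -0.00066931, -0.00103454, -0.00116312,  0.0011233 ,
       -0.00055884,  0.00139105]), 'joint_efforts': array([ 3.56866054e-03, -9.28482485e+01,  1.98426358e+00, -3.70530868e+01,
        1.82267575e-02,  5.26733769e-03, -2.79345016e-05]), 'position': array([0.20828535, 0.58895905, 0.23080505]), 'tool_rot': array([-3.14061684e+00,  1.21625331e-04,  2.80174208e+00]), 'force': array([-0.31803287,  0.56055527, -0.04997056]), 'moment': array([ 0.02012088, -0.00795113,  0.00671603]), 'grip_width': 0.08502873337460207}
```

View pics/s0.png

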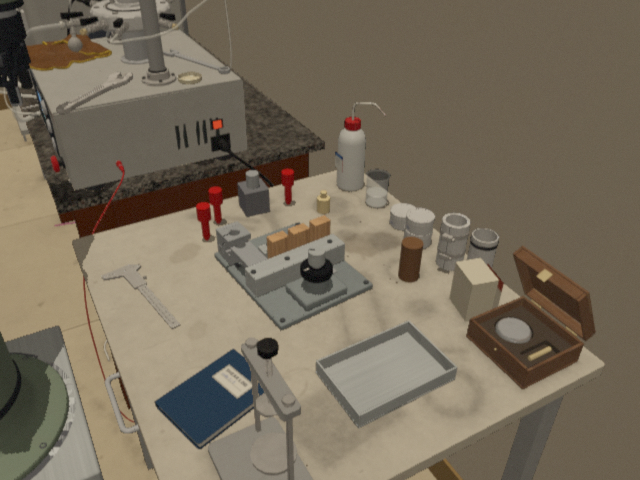

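View pics/t0.png

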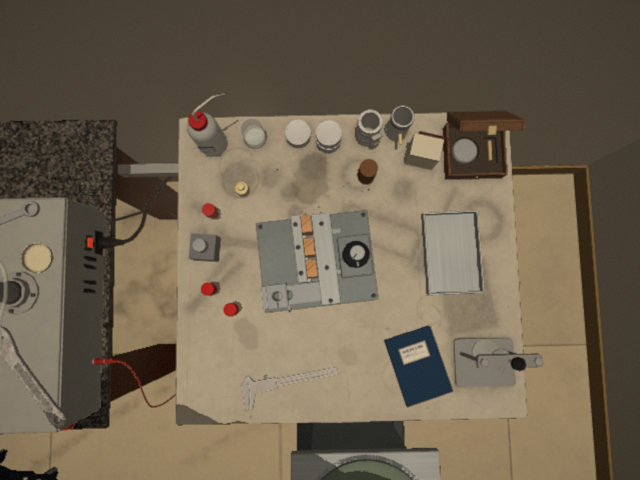

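Run:
```python
from h import *
im=cv2.imread('pics/t0.png')
crop(im,'t0a.png',250,200,390,320,5.7)
crop(im,'t0b.png',180,170,310,270,6)
crop(im,'t0c.png',410,200,500,310,5)
s=cv2.imread('pics/s0.png')
crop(s,'s0a.png',210,160,380,330,3.5)
```

```text
(no output)
```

View pics/t0a.png

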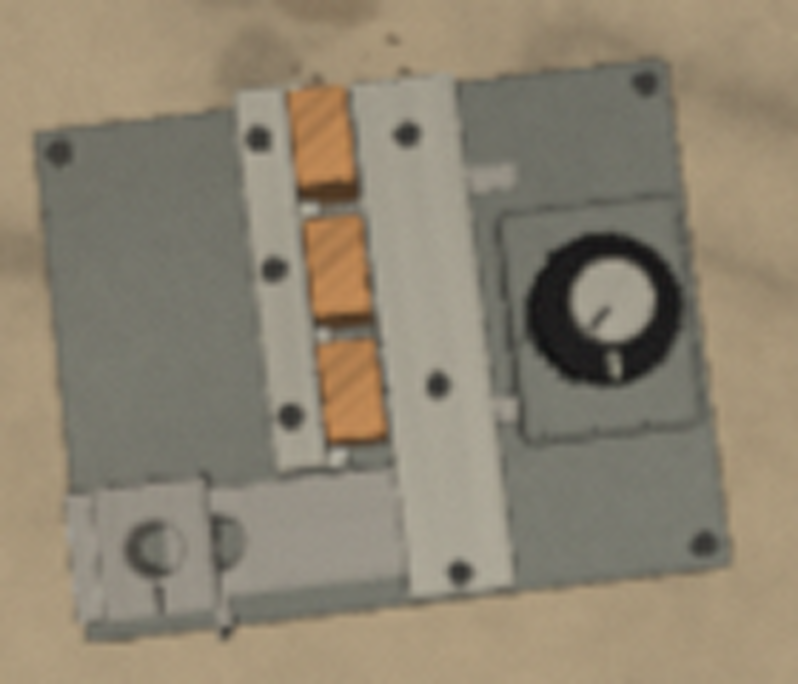

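View pics/t0b.png

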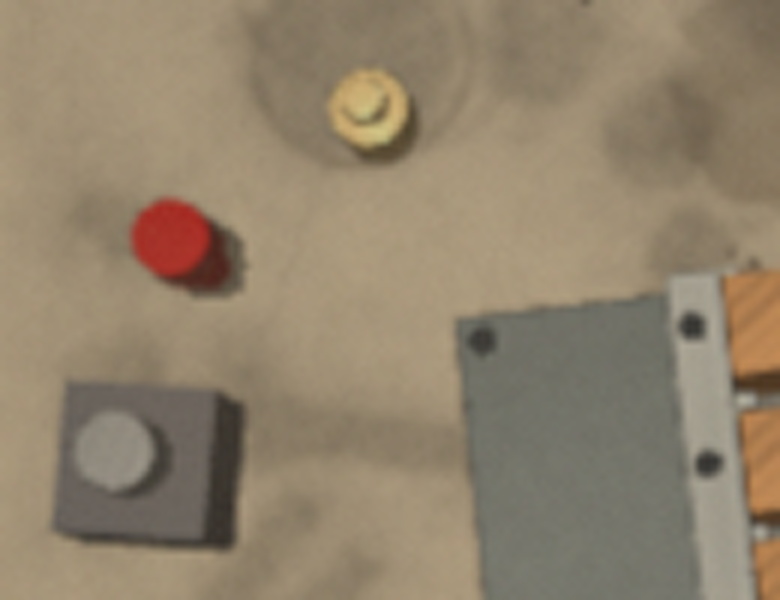

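View pics/t0c.png

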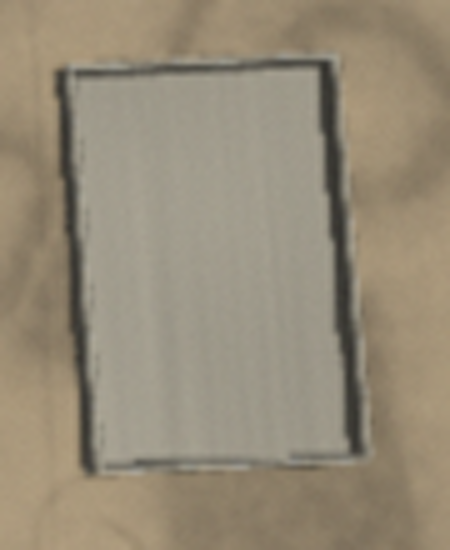

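View pics/s0a.png

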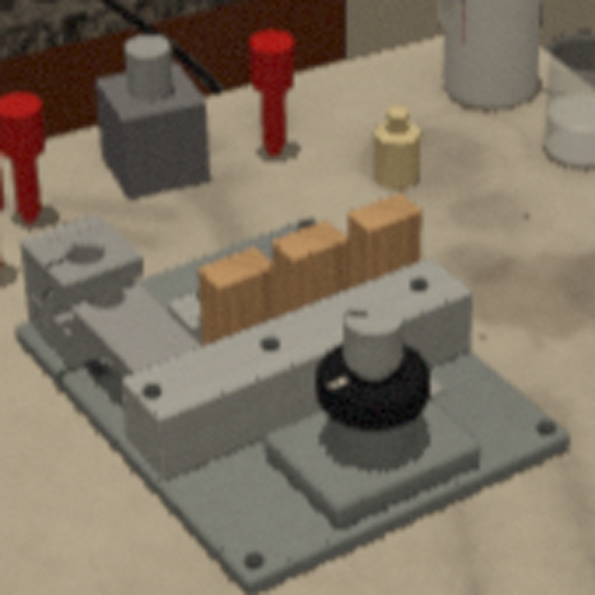

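Run:
```python
from h import *
f=lambda u,v,z:px2w('top',250+u/5.7,200+v/5.7,z)
P=dict(bc=(324,137,.086),bb=(339,268,.086),ba=(352,390,.086),fine=(612,300,.105),coarse=(604,308,.072),fork=(155,549,.068),tong=(224,544,.052),
sb1=(238,92,.054),sb2=(278,470,.054),ca1=(455,78,.054),ca2=(513,588,.054),linetip=(160,610,.068))
W={}
for k,(u,v,z) in P.items():
    W[k]=f(u,v,z);print(k,W[k].round(4))
# bench from blocks+fine y
d=W['bc']-W['ba'];a=np.arctan2(d[1],d[0]);print('yaw blocks',a, np.linalg.norm(d))
d=W['sb1']-W['sb2'];print('sb',np.arctan2(d[1],d[0]))
d=W['ca1']-W['ca2'];print('ca',np.arctan2(d[1],d[0]))
g=lambda u,v,z:px2w('top',180+u/6,170+v/6,z)
print('pin',g(115,452,.058+.032),'stand',g(142,460,.058),'brass',g(366,108,.045),'red',g(172,238,.082))
print('stand edge', [g(*q,.058).round(4) for q in((68,382),(215,392),(205,540),(55,530))])
t=lambda u,v,z:px2w('top',410+u/5,200+v/5,z)
T=[t(*q,.028) for q in((62,68),(336,58),(367,458),(92,470))]
print('tray',np.mean(T,0),T)
print('soil',px2w('top',369,165,.078))
def c(n,p):return w2px(n,p)
# side checks
R=lambda x,y,a:np.array([[np.cos(a),-np.sin(a)],[np.sin(a),np.cos(a)]])
for k in W:print(k,w2px('side',W[k]).round(1),((w2px('side',W[k])-[210,160])*3.5).round())
```

```text
bc [0.6319 0.1139 0.086 ]
bb [0.5837 0.1093 0.086 ]
ba [0.5393 0.1053 0.086 ]
fine [0.5684 0.0117 0.105 ]
coarse [0.5684 0.0125 0.072 ]
fork [0.4837 0.1787 0.068 ]
tong [0.4852 0.1544 0.052 ]
sb1 [0.6541 0.1468 0.054 ]
sb2 [0.512  0.1339 0.054 ]
ca1 [0.6578 0.0651 0.054 ]
ca2 [0.4669 0.0478 0.054 ]
linetip [0.4616 0.1771 0.068 ]
yaw blocks 0.0924164907894758 0.09297499359288006
sb 0.09068724665443068
ca 0.09028896016727983
pin [0.59138506 0.33684539 0.09      ] stand [0.5917045  0.33448621 0.058     ] brass [0.71961834 0.25681747 0.045     ] red [0.6669608  0.31921836 0.082     ]
stand edge [array([0.62  , 0.3609, 0.058 ]), array([0.6154, 0.3087, 0.058 ]), array([0.5629, 0.3121, 0.058 ]), array([0.5675, 0.3651, 0.058 ])]
tray [ 0.57147242 -0.20112229  0.028     ] [array([ 0.65806252, -0.13846911,  0.028     ]), array([ 0.66008936, -0.25891129,  0.028     ]), array([ 0.48525426, -0.2629833 ,  0.028     ]), array([ 0.48248353, -0.14412549,  0.028     ])]
soil [ 0.75689777 -0.01996289  0.078     ]
bc [319.2 220.7] [382. 212.]
bb [297.7 228.7] [307. 240.]
ba [277.  236.3] [235. 267.]
fine [316.  250.2] [371. 316.]
coarse [315.6 265.3] [370. 368.]
fork [233.8 232.5] [ 83. 254.]
tong [240.1 245.8] [105. 300.]
sb1 [320.8 223.1] [388. 221.]
sb2 [257.7 246.6] [167. 303.]
ca1 [343.7 243.9] [468. 294.]
ca2 [254.3 279.6] [155. 419.]
linetip [223.1 236.1] [ 46. 266.]
```

servo_tool:
  plan:
    - [30, -33, 0, 0.05, -1]
    - [60, -67, 0, 0.1, -1]
    - [90, -100, 0, 0.15, -1]
    - [118, -132, 0, 0.2, -1]
    - [145, -163, 0, 0.25, -1]
    - [172, -193, 0, 0.3, -1]
    - [199, -223, 0, 0.35, -1]
    - [226, -253, 0, 0.4, -1]
    - [250, -280, 0, 0.43, -1]
    - [270, -302, 0, 0.43, -1]
  squeeze: 40

```text
clock: 0.93
position: [0.4803, 0.2837, 0.2312]
tool_rot: [-3.141, 0.0, -3.052]
force: [0.1, 0.1, 0.7]
grip_width: 0.0855
```

```bash
cat > st.py <<'E'
from h import *
o=bot.observe()
for k in('clock','qpos','position','tool_rot','force','moment','grip_width'):print(k,np.round(o[k],4))
E
python3 st.py
```

```text
clock 0.9333
qpos [-0.6019  0.4152 -0.0518  1.7784  0.0268  0.9491  0.9958]
position [0.4803 0.2837 0.2312]
tool_rot [-3.1406e+00  2.0000e-04 -3.0517e+00]
force [0.0955 0.059  0.6834]
moment [ 0.0323 -0.0574  0.0029]
grip_width 0.0855
```

servo_tool:
  plan:
    - [25, -28, 0, 0, -1]
    - [50, -56, 0, 0, -1]
    - [76, -86, -10, 0, -1]
    - [100, -113, -30, 0, -1]
    - [125, -140, -50, 0, -1]
    - [145, -163, -60, 0, -1]
    - [154, -173, -80, 0, -1]
    - [154, -173, -80, 0, -1]
    - [154, -173, -80, 0, -1]
    - [154, -173, -80, 0, -1]

```text
clock: 1.77
position: [0.632, 0.1152, 0.1516]
tool_rot: [3.141, -0.0, -3.051]
force: [0.4, 0.9, 0.6]
grip_width: 0.0852
```

```bash
python3 st.py
python3 - <<'E'
from h import *
s=snap('side','s1.png');crop(s,'s1a.png',210,110,380,290,3.3)
t=snap('top','t1.png');crop(t,'t1a.png',230,170,390,320,4)
E
```

```text
clock 1.7667
qpos [-0.264   0.6357 -0.0124  1.622   0.0089  0.884   1.3821]
position [0.632  0.1152 0.1516]
tool_rot [ 3.1411e+00 -2.0000e-04 -3.0506e+00]
force [0.4491 0.9368 0.647 ]
moment [0.0073 0.0185 0.0567]
grip_width 0.0852
```

View pics/s1a.png

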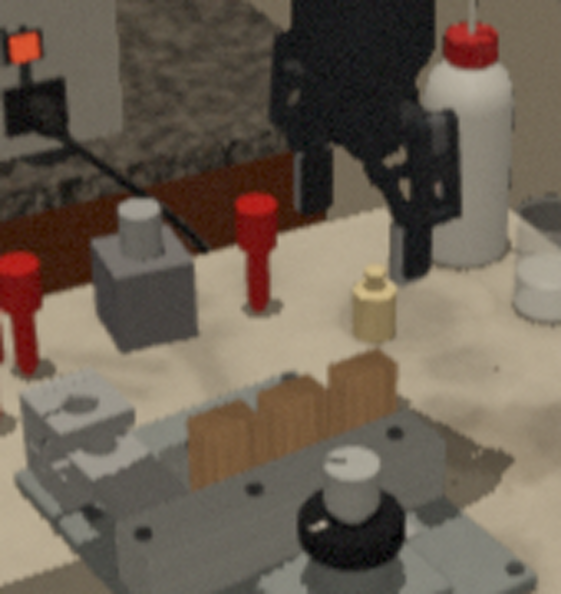

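View pics/t1a.png

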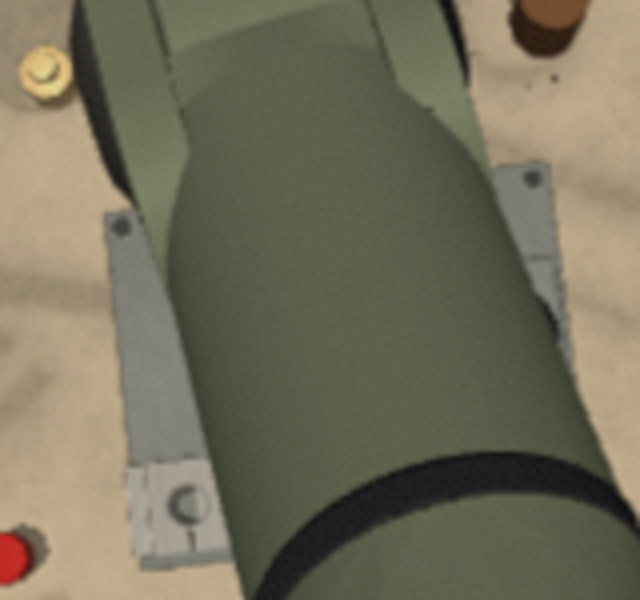

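servo_tool:
  plan:
    - [0, 0, -30, 0, -1]
    - [0, 0, -60, 0, -1]
    - [0, 0, -80, 0, -1]
    - [0, 0, -91, 0, -1]
    - [0, 0, -91, 0, -1]
    - [0, 0, -91, 0, 1]
    - [0, 0, -91, 0, 1]
    - [0, 0, -91, 0, 1]
    - [0, 0, -91, 0, 1]
    - [0, 0, -91, 0, 1]

```text
clock: 2.7
position: [0.6327, 0.1143, 0.0611]
tool_rot: [3.141, 0.001, -3.051]
force: [0.1, -0.4, 0.1]
grip_width: 0.0253
```

servo_tool:
  plan:
    - [0, 0, 0, 0, 1]
    - [0, 0, 0, 0, 1]
    - [0, 0, 0, 0, 1]
    - [0, 0, 0, 0, 1]
    - [0, 0, 0, 0, 1]
    - [0, 0, 10, 0, 1]
    - [0, 0, 20, 0, 1]
    - [0, 0, 30, 0, 1]
    - [0, 0, 40, 0, 1]
    - [0, 0, 50, 0, 1]

```text
clock: 3.53
position: [0.6325, 0.1143, 0.1118]
tool_rot: [3.141, 0.001, -3.051]
force: [-0.9, -0.6, -0.9]
grip_width: 0.0213
```

```bash
python3 st.py
python3 - <<'E'
from h import *
s=snap('side','s2.png');crop(s,'s2a.png',210,110,380,290,3.3)
E
```

```text
clock 3.5333
qpos [-0.2621  0.6857 -0.0134  1.6467  0.0117  0.8085  1.3803]
position [0.6325 0.1143 0.1118]
tool_rot [ 3.1415e+00  7.0000e-04 -3.0515e+00]
force [-0.8811 -0.5683 -0.9451]
moment [-0.027  -0.0107 -0.0411]
grip_width 0.0213
```

View pics/s2a.png

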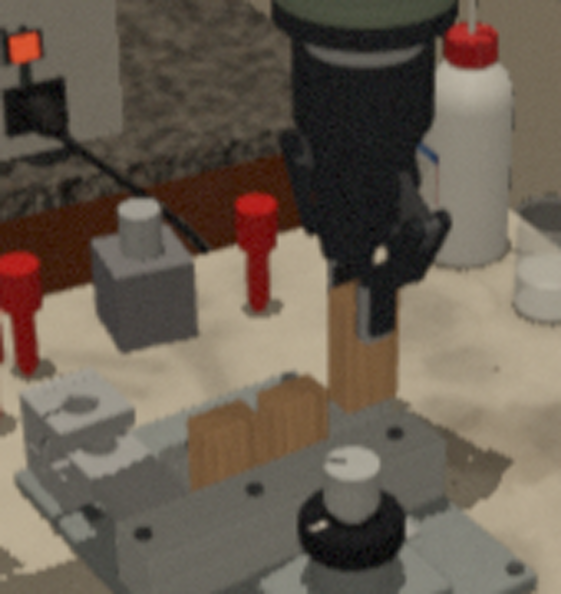

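servo_tool:
  plan:
    - [0, 0, 35, 0, 1]
    - [0, 0, 68, 0, 1]
    - [0, -35, 73, -0.01, 1]
    - [0, -70, 73, -0.02, 1]
    - [-2, -105, 73, -0.03, 1]
    - [-4, -140, 73, -0.04, 1]
    - [-6, -175, 73, -0.06, 1]
    - [-8, -210, 73, -0.06, 1]
    - [-9, -245, 73, -0.06, 1]
    - [-10, -280, 73, -0.06, 1]

```text
clock: 4.42
position: [0.622, -0.1675, 0.1837]
tool_rot: [-3.142, 0.0, -3.111]
force: [-0.4, -0.4, -0.9]
grip_width: 0.0216
```

```bash
python3 st.py
python3 - <<'E'
from h import *
s=snap('side','s3.png')
t=snap('top','t3.png')
E
```

```text
clock 4.4167
qpos [ 0.1564  0.6016  0.0224  1.5936 -0.0156  0.9463  1.7849]
position [ 0.622  -0.1675  0.1837]
tool_rot [-3.1415e+00  3.0000e-04 -3.1114e+00]
force [-0.3532 -0.3578 -0.8668]
moment [-0.0176 -0.0597  0.0292]
grip_width 0.0216
```

View pics/s3.png

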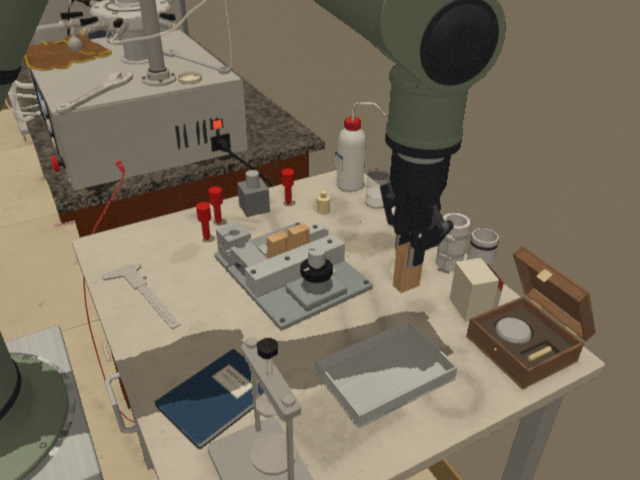

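View pics/t3.png

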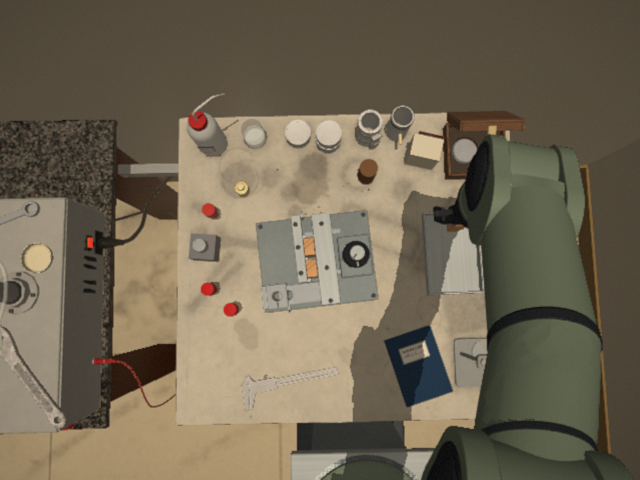

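servo_tool:
  plan:
    - [0, -20, 0, 0, 1]
    - [0, -34, -20, 0, 1]
    - [0, -34, -55, 0, 1]
    - [0, -34, -90, 0, 1]
    - [0, -34, -115, 0, 1]
    - [0, -34, -125, 0, 1]
    - [0, -34, -129, 0, 1]
    - [0, -34, -131, 0, 1]
    - [0, -34, -131, 0, 1]
    - [0, -34, -131, 0, 1]

```text
clock: 5.35
position: [0.6232, -0.2, 0.0539]
tool_rot: [-3.141, 0.002, -3.111]
force: [0.1, -0.2, 0.3]
grip_width: 0.0212
```

servo_tool:
  plan:
    - [0, 0, 0, 0, 0.4]
    - [0, 0, 0, 0, 0.2]
    - [0, 0, 0, 0, 0]
    - [0, 0, 0, 0, -0.4]
    - [0, 0, 0, 0, -0.8]
    - [0, 0, 0, 0, -0.8]
    - [0, 0, 30, 0, -0.8]
    - [0, 0, 65, 0, -0.8]
    - [0, 0, 100, 0, -1]
    - [0, 0, 135, 0, -1]

```text
clock: 6.18
position: [0.622, -0.1997, 0.1888]
tool_rot: [3.142, -0.0, -3.112]
force: [0.1, -0.2, 1.1]
grip_width: 0.0856
```

```bash
python3 st.py
python3 - <<'E'
from h import *
s=snap('side','s4.png');crop(s,'s4a.png',300,180,520,420,2.4)
E
```

```text
clock 6.1833
qpos [ 0.2037  0.6107  0.0253  1.5619 -0.0176  0.9696  1.8352]
position [ 0.622  -0.1997  0.1888]
tool_rot [ 3.1415e+00 -4.0000e-04 -3.1115e+00]
force [ 0.1214 -0.1672  1.1197]
moment [-0.0339  0.0217  0.0012]
grip_width 0.0856
```

View pics/s4a.png

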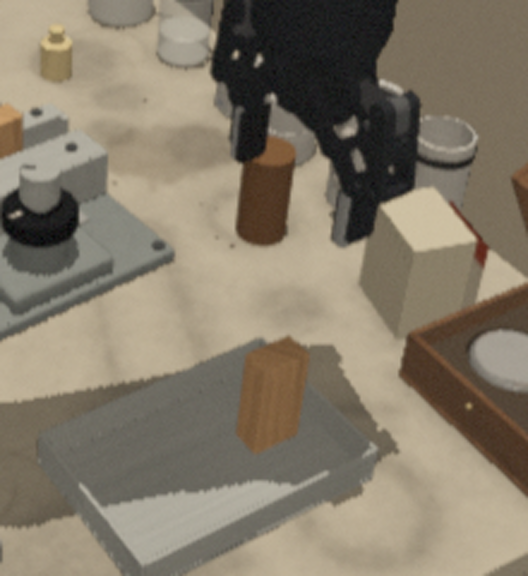

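servo_tool:
  plan:
    - [-4, 35, 0, 0.01, -1]
    - [-8, 70, 0, 0.02, -1]
    - [-12, 105, 0, 0.03, -1]
    - [-17, 140, 0, 0.04, -1]
    - [-21, 175, 0, 0.05, -1]
    - [-25, 210, 0, 0.06, -1]
    - [-29, 245, 0, 0.06, -1]
    - [-34, 280, 0, 0.06, -1]
    - [-38, 309, 0, 0.06, -1]
    - [-38, 309, -10, 0.06, -1]

```text
clock: 7.07
position: [0.584, 0.1165, 0.1785]
tool_rot: [3.138, 0.002, -3.044]
force: [0.5, 0.4, 0.5]
grip_width: 0.0855
```

```bash
python3 st.py
python3 - <<'E'
from h import *
s=snap('side','s5.png');crop(s,'s5a.png',180,130,480,420,2)
E
```

```text
clock 7.0667
qpos [-0.2774  0.5329 -0.0248  1.7343  0.0128  0.8716  1.3611]
position [0.584  0.1165 0.1785]
tool_rot [ 3.1382e+00  2.4000e-03 -3.0443e+00]
force [0.4507 0.4381 0.5386]
moment [ 0.0261 -0.0075  0.0158]
grip_width 0.0855
```

View pics/s5a.png

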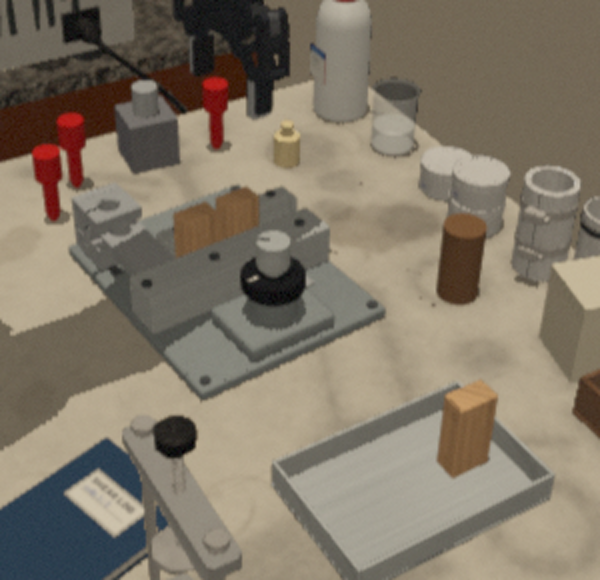

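servo_tool:
  plan:
    - [0, 0, 0, 0, -1]
    - [0, 0, -30, 0, -1]
    - [0, 0, -65, 0, -1]
    - [0, 0, -95, 0, -1]
    - [0, 0, -112, 0, -1]
    - [0, 0, -117, 0, -1]
    - [0, 0, -117, 0, -1]
    - [0, 0, -117, 0, 1]
    - [0, 0, -117, 0, 1]
    - [0, 0, -117, 0, 1]

```text
clock: 7.95
position: [0.5851, 0.1092, 0.0617]
tool_rot: [3.141, 0.002, -3.052]
force: [-0.9, -0.3, 0.3]
grip_width: 0.0518
```

servo_tool:
  plan:
    - [0, 0, 0, 0, 1]
    - [0, 0, 0, 0, 1]
    - [0, 0, 0, 0, 1]
    - [0, 0, 0, 0, 1]
    - [0, 0, 0, 0, 1]
    - [0, 0, 10, 0, 1]
    - [0, 0, 20, 0, 1]
    - [0, 0, 35, 0, 1]
    - [0, 0, 60, 0, 1]
    - [0, 0, 90, 0, 1]

```text
clock: 8.78
position: [0.5836, 0.1091, 0.1512]
tool_rot: [-3.141, -0.002, -3.051]
force: [1.0, 0.1, -1.2]
grip_width: 0.0214
```

```bash
python3 st.py
python3 - <<'E'
from h import *
s=snap('side','s6.png');crop(s,'s6a.png',180,130,480,420,2)
E
```

```text
clock 8.7833
qpos [-0.2695  0.567  -0.0215  1.7567  0.0158  0.8197  1.3626]
position [0.5836 0.1091 0.1512]
tool_rot [-3.1413e+00 -1.6000e-03 -3.0513e+00]
force [ 0.984   0.0567 -1.2406]
moment [ 0.0164  0.0118 -0.0467]
grip_width 0.0214
```

View pics/s6a.png

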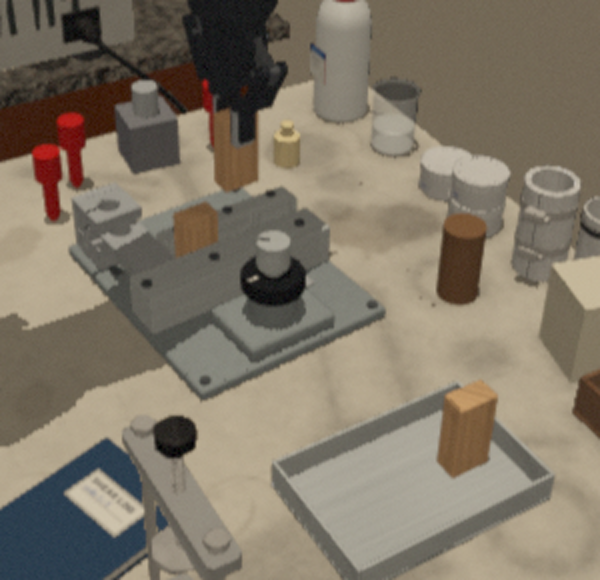

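servo_tool:
  plan:
    - [0, 0, 30, 0, 1]
    - [0, -34, 35, -0.01, 1]
    - [-2, -68, 35, -0.02, 1]
    - [-4, -102, 35, -0.03, 1]
    - [-6, -136, 35, -0.04, 1]
    - [-8, -170, 35, -0.05, 1]
    - [-10, -204, 35, -0.06, 1]
    - [-12, -238, 35, -0.06, 1]
    - [-12, -272, 35, -0.06, 1]
    - [-12, -309, 35, -0.06, 1]

```text
clock: 9.67
position: [0.5722, -0.2009, 0.1864]
tool_rot: [3.142, 0.001, -3.111]
force: [0.8, 0.7, 0.3]
grip_width: 0.0208
```

servo_tool:
  plan:
    - [0, 0, 0, 0, 1]
    - [0, 0, -20, 0, 1]
    - [0, 0, -55, 0, 1]
    - [0, 0, -90, 0, 1]
    - [0, 0, -115, 0, 1]
    - [0, 0, -127, 0, 1]
    - [0, 0, -131, 0, 1]
    - [0, 0, -133, 0, 1]
    - [0, 0, -133, 0, 1]
    - [0, 0, -133, 0, 1]

```text
clock: 10.5
position: [0.5732, -0.2, 0.0539]
tool_rot: [-3.141, 0.002, -3.111]
force: [-0.1, 0.5, 0.1]
grip_width: 0.0212
```

servo_tool:
  plan:
    - [0, 0, 0, 0, 0.4]
    - [0, 0, 0, 0, 0.2]
    - [0, 0, 0, 0, 0]
    - [0, 0, 0, 0, -0.4]
    - [0, 0, 0, 0, -0.8]
    - [0, 0, 0, 0, -0.8]
    - [0, 0, 30, 0, -0.8]
    - [0, 0, 65, 0, -0.8]
    - [0, 0, 100, 0, -1]
    - [0, 0, 135, 0, -1]

```text
clock: 11.33
position: [0.572, -0.1997, 0.1888]
tool_rot: [3.141, -0.0, -3.111]
force: [1.0, 0.7, -0.1]
grip_width: 0.0853
```

```bash
python3 st.py
python3 - <<'E'
from h import *
s=snap('side','s7.png');crop(s,'s7a.png',180,130,480,420,2)
E
```

```text
clock 11.3333
qpos [ 0.2181  0.538   0.0289  1.6964 -0.0188  0.9079  1.8554]
position [ 0.572  -0.1997  0.1888]
tool_rot [ 3.1415e+00 -4.0000e-04 -3.1115e+00]
force [ 0.9562  0.697  -0.1129]
moment [ 0.0087  0.0473 -0.008 ]
grip_width 0.0853
```

View pics/s7a.png

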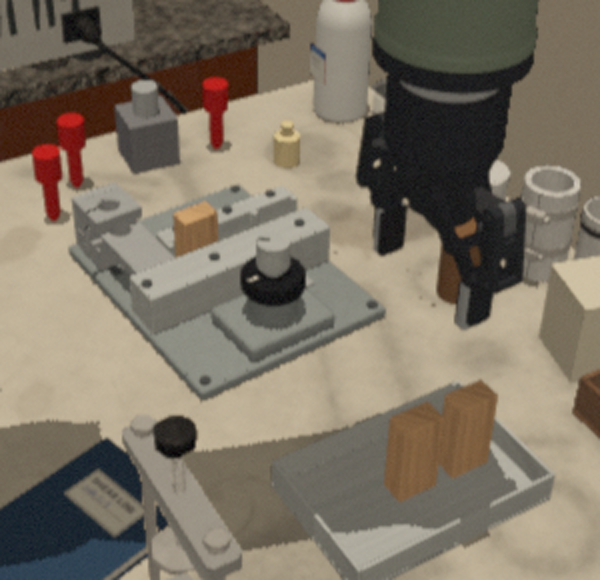

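servo_tool:
  plan:
    - [-4, 35, 0, 0.01, -1]
    - [-8, 70, 0, 0.02, -1]
    - [-12, 105, 0, 0.03, -1]
    - [-16, 140, 0, 0.04, -1]
    - [-20, 175, 0, 0.05, -1]
    - [-24, 210, 0, 0.06, -1]
    - [-28, 245, 0, 0.06, -1]
    - [-33, 280, 0, 0.06, -1]
    - [-33, 305, 0, 0.06, -1]
    - [-33, 305, -10, 0.06, -1]

```text
clock: 12.22
position: [0.5395, 0.1114, 0.1785]
tool_rot: [3.139, 0.003, -3.045]
force: [0.4, -0.0, -0.7]
grip_width: 0.0853
```

servo_tool:
  plan:
    - [0, 0, 0, 0, -1]
    - [0, 0, -30, 0, -1]
    - [0, 0, -65, 0, -1]
    - [0, 0, -95, 0, -1]
    - [0, 0, -112, 0, -1]
    - [0, 0, -117, 0, -1]
    - [0, 0, -117, 0, -1]
    - [0, 0, -117, 0, 1]
    - [0, 0, -117, 0, 1]
    - [0, 0, -117, 0, 1]

```text
clock: 13.05
position: [0.5401, 0.1052, 0.0616]
tool_rot: [3.141, 0.002, -3.052]
force: [-0.2, 0.1, 1.1]
grip_width: 0.0516
```

servo_tool:
  plan:
    - [0, 0, 0, 0, 1]
    - [0, 0, 0, 0, 1]
    - [0, 0, 0, 0, 1]
    - [0, 0, 0, 0, 1]
    - [0, 0, 0, 0, 1]
    - [0, 0, 10, 0, 1]
    - [0, 0, 20, 0, 1]
    - [0, 0, 35, 0, 1]
    - [0, 0, 60, 0, 1]
    - [0, 0, 90, 0, 1]

```text
clock: 13.88
position: [0.5386, 0.1051, 0.1513]
tool_rot: [-3.141, -0.002, -3.051]
force: [0.5, -0.3, 0.2]
grip_width: 0.0213
```

```bash
python3 st.py
python3 - <<'E'
from h import *
s=snap('side','s8.png');crop(s,'s8a.png',180,130,480,420,2)
E
```

```text
clock 13.8833
qpos [-0.277   0.5045 -0.0322  1.8752  0.0224  0.7638  1.3397]
position [0.5386 0.1051 0.1513]
tool_rot [-3.1413e+00 -1.6000e-03 -3.0513e+00]
force [ 0.5073 -0.2914  0.1573]
moment [-0.0312  0.0151 -0.0078]
grip_width 0.0213
```

View pics/s8a.png

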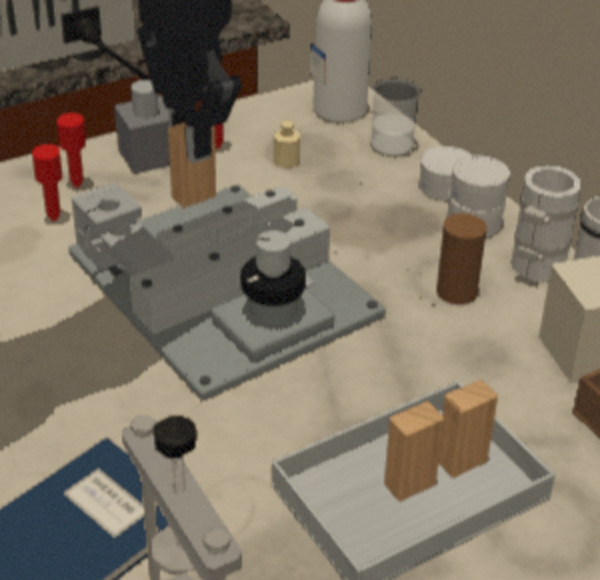

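servo_tool:
  plan:
    - [0, 0, 30, 0, 1]
    - [0, -34, 35, -0.01, 1]
    - [-3, -68, 35, -0.02, 1]
    - [-6, -102, 35, -0.03, 1]
    - [-9, -136, 35, -0.04, 1]
    - [-12, -170, 35, -0.05, 1]
    - [-15, -204, 35, -0.06, 1]
    - [-17, -238, 35, -0.06, 1]
    - [-17, -272, 35, -0.06, 1]
    - [-17, -305, 35, -0.06, 1]

```text
clock: 14.77
position: [0.522, -0.2016, 0.1864]
tool_rot: [-3.141, 0.001, -3.112]
force: [1.4, -0.1, 0.0]
grip_width: 0.0211
```

```bash
python3 st.py
python3 - <<'E'
from h import *
s=snap('side','s9.png');crop(s,'s9a.png',180,130,480,420,2)
E
```

```text
clock 14.7667
qpos [ 0.2376  0.4716  0.0342  1.8232 -0.0208  0.8461  1.8826]
position [ 0.522  -0.2016  0.1864]
tool_rot [-3.1413e+00  1.0000e-03 -3.1116e+00]
force [ 1.3859 -0.0841  0.0252]
moment [-0.0018 -0.0649 -0.0495]
grip_width 0.0211
```

View pics/s9a.png

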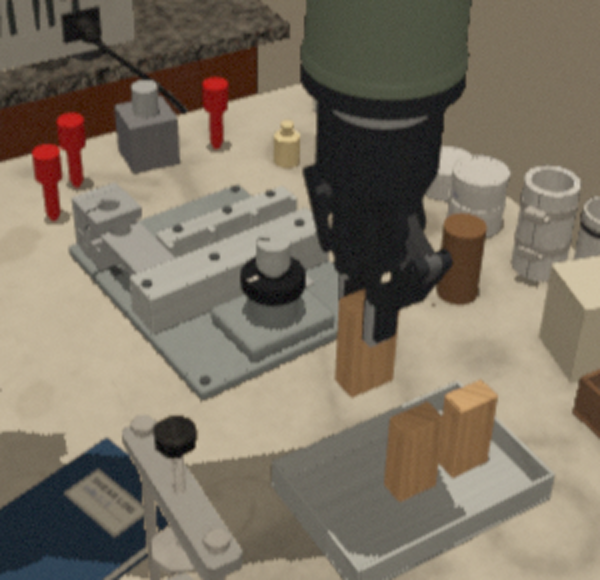

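servo_tool:
  plan:
    - [0, 0, 0, 0, 1]
    - [0, 0, -20, 0, 1]
    - [0, 0, -55, 0, 1]
    - [0, 0, -90, 0, 1]
    - [0, 0, -115, 0, 1]
    - [0, 0, -127, 0, 1]
    - [0, 0, -131, 0, 1]
    - [0, 0, -133, 0, 1]
    - [0, 0, -133, 0, 1]
    - [0, 0, -133, 0, 1]

```text
clock: 15.65
position: [0.5232, -0.1999, 0.0538]
tool_rot: [-3.141, 0.002, -3.111]
force: [0.5, -0.1, 0.4]
grip_width: 0.0212
```

servo_tool:
  plan:
    - [0, 0, 0, 0, 0.4]
    - [0, 0, 0, 0, 0.2]
    - [0, 0, 0, 0, 0]
    - [0, 0, 0, 0, -0.4]
    - [0, 0, 0, 0, -0.8]
    - [0, 0, 0, 0, -0.8]
    - [0, 0, 30, 0, -0.8]
    - [0, 0, 65, 0, -0.8]
    - [0, 0, 100, 0, -1]
    - [0, 0, 135, 0, -1]

```text
clock: 16.48
position: [0.5219, -0.1997, 0.1888]
tool_rot: [3.141, -0.0, -3.111]
force: [1.2, -0.8, -0.0]
grip_width: 0.0857
```

```bash
python3 st.py
python3 - <<'E'
from h import *
s=snap('side','s10.png');crop(s,'s10a.png',180,130,480,420,2)
E
```

```text
clock 16.4833
qpos [ 0.2337  0.468   0.035   1.8217 -0.0209  0.8527  1.8796]
position [ 0.5219 -0.1997  0.1888]
tool_rot [ 3.1415e+00 -5.0000e-04 -3.1115e+00]
force [ 1.2308 -0.7767 -0.0109]
moment [-0.0422 -0.0115  0.0203]
grip_width 0.0857
```

View pics/s10a.png

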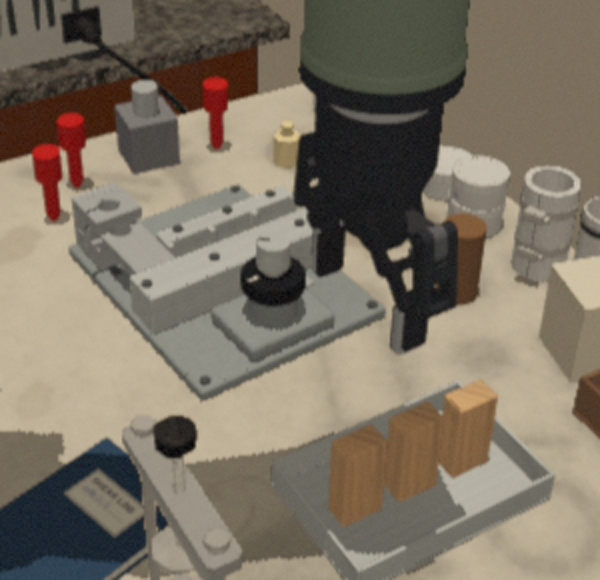

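servo_tool:
  plan:
    - [5, 30, 0, -0.07, -1]
    - [11, 60, 0, -0.15, -1]
    - [18, 90, 0, -0.23, -1]
    - [25, 120, 0, -0.31, -1]
    - [32, 150, -5, -0.39, -1]
    - [39, 180, -10, -0.47, -1]
    - [46, 212, -17, -0.51, -1]
    - [46, 212, -17, -0.51, -1]
    - [46, 212, -17, -0.51, -1]
    - [46, 212, -17, -0.51, -1]

```text
clock: 17.37
position: [0.5682, 0.0118, 0.1702]
tool_rot: [-3.141, -0.0, 2.662]
force: [-0.7, -0.9, 0.6]
grip_width: 0.0853
```

```bash
python3 st.py
python3 - <<'E'
from h import *
s=snap('side','s11.png');crop(s,'s11a.png',240,140,420,320,3.3)
E
```

```text
clock 17.3667
qpos [-0.2206  0.51    0.1325  1.8171 -0.0876  0.8205  1.0466]
position [0.5682 0.0118 0.1702]
tool_rot [-3.141  -0.      2.6624]
force [-0.7436 -0.9347  0.5685]
moment [-0.0022  0.0319 -0.0005]
grip_width 0.0853
```

View pics/s11a.png

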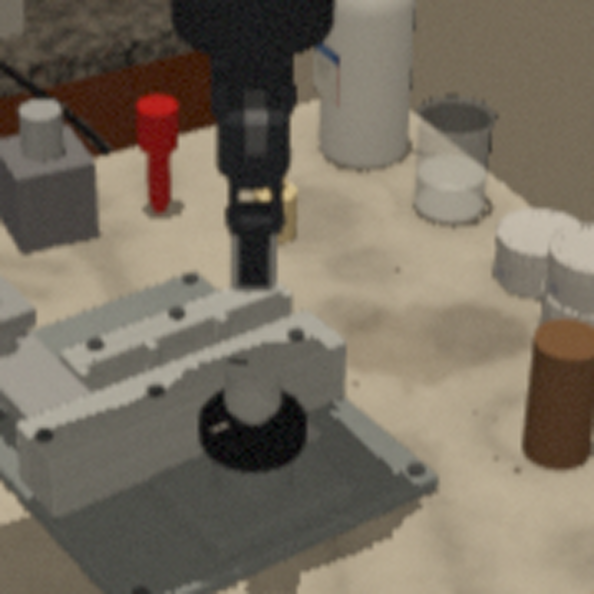

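servo_tool:
  plan:
    - [0, 0, -30, 0, -1]
    - [0, 0, -65, 0, -1]
    - [0, 0, -95, 0, -1]
    - [0, 0, -112, 0, -1]
    - [0, 0, -118, 0, -1]
    - [0, 0, -118, 0, -1]
    - [0, 0, -118, 0, 0.2]
    - [0, 0, -118, 0, 1]
    - [0, 0, -118, 0, 1]
    - [0, 0, -118, 0, 1]

```text
clock: 18.25
position: [0.5691, 0.0118, 0.0541]
tool_rot: [3.141, 0.002, 2.661]
force: [-4.2, -2.5, 12.8]
grip_width: 0.0541
```

servo_tool:
  plan:
    - [0, 0, 0, 0, 1]
    - [0, 0, 0, 0, 1]
    - [0, 0, 0, 0, 1]
    - [0, 0, 0, -0.05, 1]
    - [0, 0, 0, -0.1, 1]
    - [0, 0, 0, -0.16, 1]
    - [0, 0, 0, -0.22, 1]
    - [0, 0, 0, -0.28, 1]
    - [0, 0, 0, -0.34, 1]
    - [0, 0, 0, -0.4, 1]

```text
clock: 19.08
position: [0.5693, 0.0121, 0.0541]
tool_rot: [3.139, 0.001, 2.259]
force: [-1.2, -1.4, 12.2]
grip_width: 0.0546
```

```bash
python3 st.py
python3 - <<'E'
from h import *
s=snap('side','s12.png');crop(s,'s12a.png',240,140,420,320,3.3)
E
```

```text
clock 19.0833
qpos [-0.2693  0.6942  0.2047  1.8841 -0.2381  0.5841  0.7763]
position [0.5693 0.0121 0.0541]
tool_rot [3.1394e+00 1.4000e-03 2.2587e+00]
force [-1.2274 -1.4213 12.2097]
moment [-0.4817  0.5461  0.0872]
grip_width 0.0546
```

View pics/s12a.png

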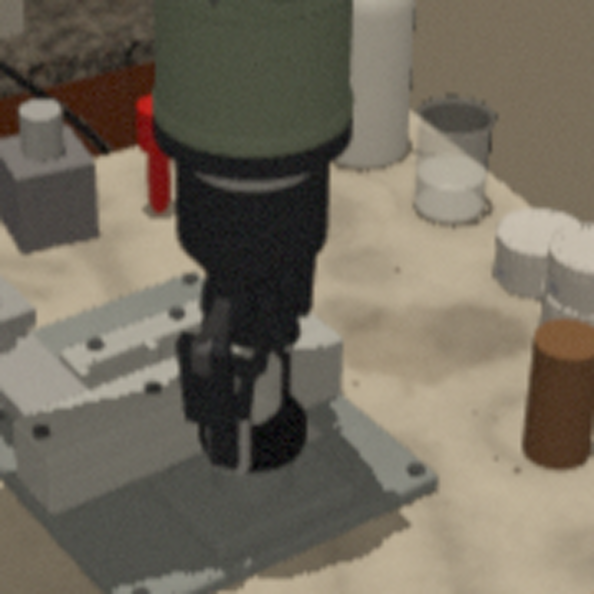

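servo_tool:
  plan:
    - [0, 0, 0, -0.08, 1]
    - [0, 0, 0, -0.16, 1]
    - [0, 0, 0, -0.24, 1]
    - [0, 0, 0, -0.32, 1]
    - [0, 0, 0, -0.4, 1]
    - [0, 0, 0, -0.48, 1]
    - [0, 0, 0, -0.56, 1]
    - [0, 0, 0, -0.64, 1]
    - [0, 0, 0, -0.72, 1]
    - [0, 0, 0, -0.8, 1]

```text
clock: 19.97
position: [0.57, 0.0124, 0.0541]
tool_rot: [3.138, -0.001, 1.458]
force: [2.8, -1.1, 9.2]
grip_width: 0.0546
```

servo_tool:
  plan:
    - [0, 0, 0, -0.08, 1]
    - [0, 0, 0, -0.16, 1]
    - [0, 0, 0, -0.24, 1]
    - [0, 0, 0, -0.32, 1]
    - [0, 0, 0, -0.4, 1]
    - [0, 0, 0, -0.48, 1]
    - [0, 0, 0, -0.56, 1]
    - [0, 0, 0, -0.62, 1]
    - [0, 0, 0, -0.7, 1]
    - [0, 0, 0, -0.7, 1]

```text
clock: 20.8
position: [0.5707, 0.0121, 0.0541]
tool_rot: [3.138, -0.004, 0.756]
force: [6.6, -2.9, 7.5]
grip_width: 0.0543
```

```bash
python3 st.py
python3 - <<'E'
from h import *
s=snap('side','s13.png');crop(s,'s13a.png',200,140,380,320,3.3)
E
```

```text
clock 20.8
qpos [-0.5288  0.7846  0.5973  1.8961 -0.6917  0.6718 -0.3218]
position [0.5707 0.0121 0.0541]
tool_rot [ 3.138  -0.0039  0.7565]
force [ 6.6047 -2.8795  7.5361]
moment [-0.3275 -1.2725 -0.0394]
grip_width 0.0543
```

View pics/s13a.png

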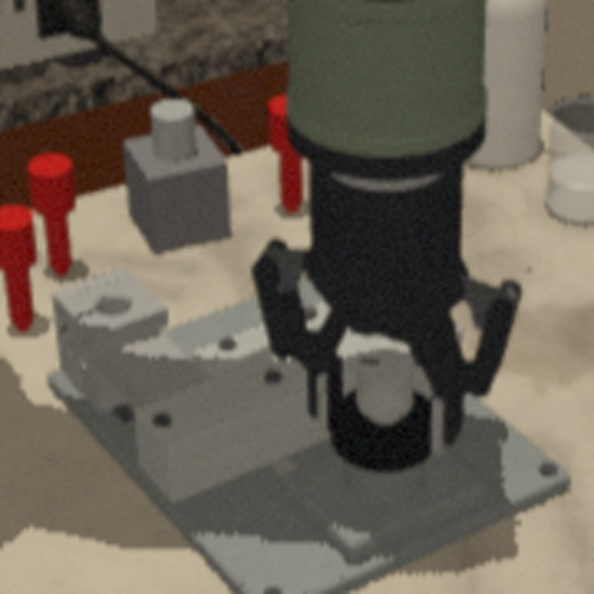

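servo_tool:
  plan:
    - [0, 0, 0, -0.03, 1]
    - [0, 0, 0, -0.05, 1]
    - [0, 0, 0, -0.07, 1]
    - [0, 0, 0, -0.09, 1]
    - [0, 0, 0, -0.11, 1]
    - [0, 0, 0, -0.13, 1]
    - [0, 0, 0, -0.13, 1]
    - [0, 0, 0, -0.13, 1]
    - [0, 0, 0, -0.13, 1]
    - [0, 0, 0, -0.13, 1]

```text
clock: 21.68
position: [0.5712, 0.0123, 0.0542]
tool_rot: [3.138, -0.005, 0.633]
force: [10.0, -1.2, 3.0]
grip_width: 0.0546
```

```bash
python3 st.py
```

```text
clock 21.6833
qpos [-0.5479  0.796   0.6283  1.8965 -0.7262  0.6842 -0.416 ]
position [0.5712 0.0123 0.0542]
tool_rot [ 3.1381 -0.0051  0.6326]
force [ 9.9908 -1.2123  3.0354]
moment [-0.4127 -2.2534  0.553 ]
grip_width 0.0546
```

servo_tool:
  plan:
    - [0, 0, 0, 0, 0]
    - [0, 0, 0, 0, -0.6]
    - [0, 0, 0, 0, -1]
    - [0, 0, 0, 0, -1]
    - [0, 0, 20, 0, -1]
    - [0, 0, 50, 0, -1]
    - [0, 0, 80, 0, -1]
    - [0, 0, 110, 0, -1]
    - [0, 0, 130, 0, -1]
    - [0, 0, 130, 0, -1]

```text
clock: 22.52
position: [0.5697, 0.0122, 0.1862]
tool_rot: [3.14, -0.005, 0.632]
force: [0.3, -0.2, -0.3]
grip_width: 0.0855
```

servo_tool:
  plan:
    - [0, -35, 10, 0.12, -1]
    - [0, -70, 20, 0.24, -1]
    - [0, -105, 20, 0.36, -1]
    - [0, -140, 20, 0.48, -1]
    - [0, -175, 20, 0.6, -1]
    - [0, -210, 20, 0.72, -1]
    - [0, -245, 20, 0.84, -1]
    - [0, -270, 20, 0.96, -1]
    - [0, -270, 20, 1.08, -1]
    - [0, -270, 20, 1.2, -1]

```text
clock: 23.35
position: [0.5674, -0.2596, 0.2018]
tool_rot: [-3.141, -0.0, 1.835]
force: [0.7, 0.7, -0.1]
grip_width: 0.0852
```

```bash
python3 st.py
python3 - <<'E'
from h import *
s=snap('side','s14.png');crop(s,'s14a.png',200,160,380,320,3.4)
t=snap('top','t14.png');crop(t,'t14a.png',250,200,390,320,5.7)
E
```

```text
clock 23.35
qpos [ 0.0306  0.5962  0.4623  1.6502 -0.3084  0.969   0.8641]
position [ 0.5674 -0.2596  0.2018]
tool_rot [-3.1410e+00 -2.0000e-04  1.8346e+00]
force [ 0.6776  0.6554 -0.0921]
moment [ 0.0395 -0.044   0.0132]
grip_width 0.0852
```

View pics/s14a.png

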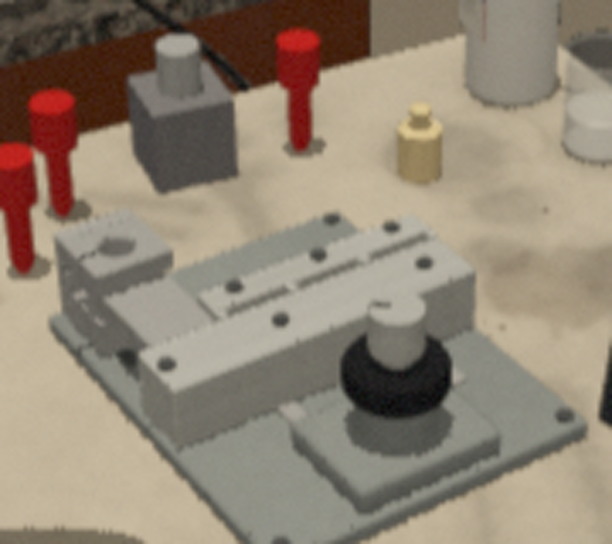

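View pics/t14a.png

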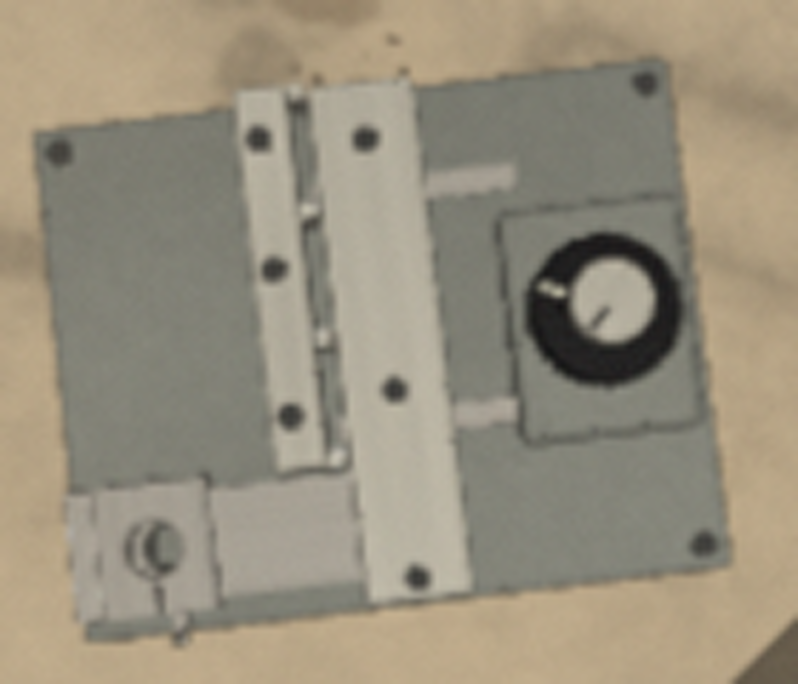

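servo_tool:
  plan:
    - [0, 35, 0, 0.12, -1]
    - [0, 70, 0, 0.24, -1]
    - [0, 105, 0, 0.36, -1]
    - [0, 140, 0, 0.48, -1]
    - [0, 175, 0, 0.6, -1]
    - [0, 210, 0, 0.72, -1]
    - [0, 245, 0, 0.84, -1]
    - [0, 270, -10, 0.96, -1]
    - [0, 270, -30, 1.08, -1]
    - [0, 270, -30, 1.1, -1]

```text
clock: 24.28
position: [0.5667, 0.0144, 0.1696]
tool_rot: [-3.141, -0.004, 2.937]
force: [0.4, -1.2, -0.9]
grip_width: 0.0856
```

servo_tool:
  plan:
    - [0, 0, 0, 0, -1]
    - [0, 0, 0, 0, -1]
    - [0, 0, -20, 0, -1]
    - [0, 0, -45, 0, -1]
    - [0, 0, -65, 0, -1]
    - [0, 0, -85, 0, -1]
    - [0, 0, -92, 0, -1]
    - [0, 0, -94, 0, -1]
    - [0, 0, -94, 0, -1]
    - [0, 0, -94, 0, -1]

```text
clock: 25.12
position: [0.569, 0.012, 0.0795]
tool_rot: [3.141, 0.001, 2.93]
force: [0.5, -0.2, -0.2]
grip_width: 0.0855
```

```bash
python3 st.py
python3 - <<'E'
from h import *
s=snap('side','s15.png');crop(s,'s15a.png',200,160,380,320,3.4)
E
```

```text
clock 25.1167
qpos [-0.2166  0.6446  0.1289  1.8722 -0.1309  0.6315  1.3518]
position [0.569  0.012  0.0795]
tool_rot [3.1413e+00 1.5000e-03 2.9301e+00]
force [ 0.5247 -0.2249 -0.1939]
moment [0.0069 0.0477 0.0272]
grip_width 0.0855
```

View pics/s15a.png

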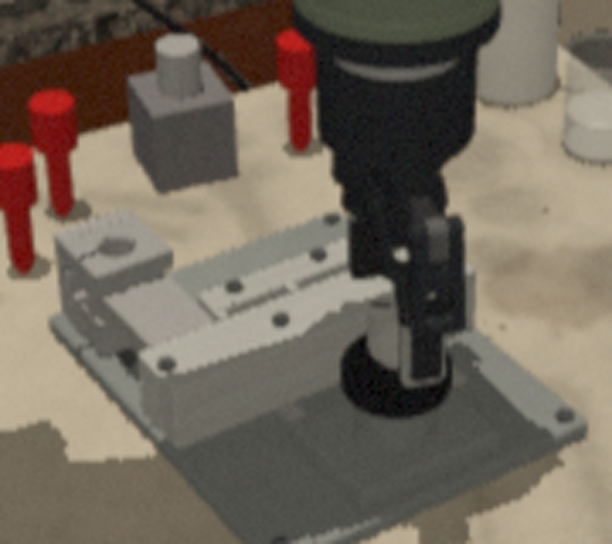

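servo_tool:
  plan:
    - [0, 0, -1, 0, 0.5]
    - [0, 0, -1, 0, 1]
    - [0, 0, -1, 0, 1]
    - [0, 0, -1, 0, 1]
    - [0, 0, -1, 0, 1]
    - [0, 0, -1, 0, 1]
    - [0, 0, -1, 0, 1]
    - [0, 0, -1, 0, 1]
    - [0, 0, -1, -0.06, 1]
    - [0, 0, -1, -0.15, 1]

```text
clock: 26.0
position: [0.5684, 0.0119, 0.0777]
tool_rot: [3.141, 0.0, 2.779]
force: [-2.5, 0.0, 7.1]
grip_width: 0.0287
```

servo_tool:
  plan:
    - [0, 0, 0, -0.1, 1]
    - [0, 0, 0, -0.2, 1]
    - [0, 0, 0, -0.3, 1]
    - [0, 0, 0, -0.4, 1]
    - [0, 0, 0, -0.5, 1]
    - [0, 0, 0, -0.6, 1]
    - [0, 0, 0, -0.7, 1]
    - [0, 0, 0, -0.8, 1]
    - [0, 0, 0, -0.9, 1]
    - [0, 0, 0, -1.0, 1]

```text
clock: 26.83
position: [0.5696, 0.013, 0.0778]
tool_rot: [3.139, -0.0, 1.777]
force: [5.1, 3.3, -0.0]
grip_width: 0.029
```

```bash
python3 st.py
python3 - <<'E'
from h import *
s=snap('side','s16.png');crop(s,'s16a.png',200,160,380,320,3.4)
t=snap('top','t16.png');crop(t,'t16a.png',250,200,390,320,5.7)
E
```

```text
clock 26.8333
qpos [-0.43    0.6954  0.4386  1.8835 -0.4601  0.6609  0.4946]
position [0.5696 0.013  0.0778]
tool_rot [ 3.1390e+00 -2.0000e-04  1.7774e+00]
force [ 5.1107  3.2896 -0.0291]
moment [ 0.6486 -1.1992  0.0539]
grip_width 0.029
```

View pics/s16a.png

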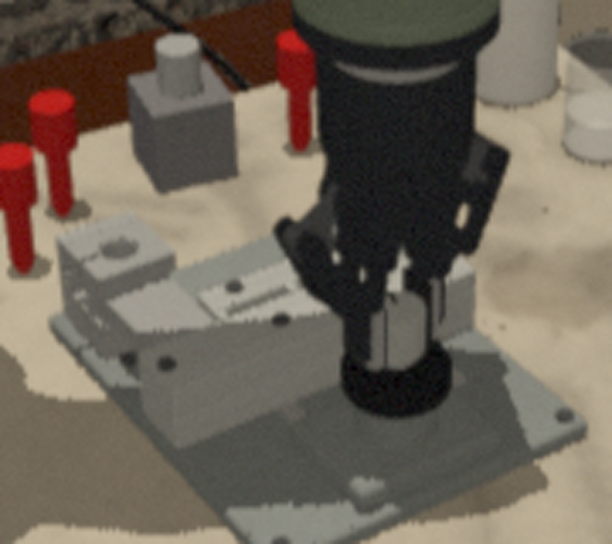

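View pics/t16a.png

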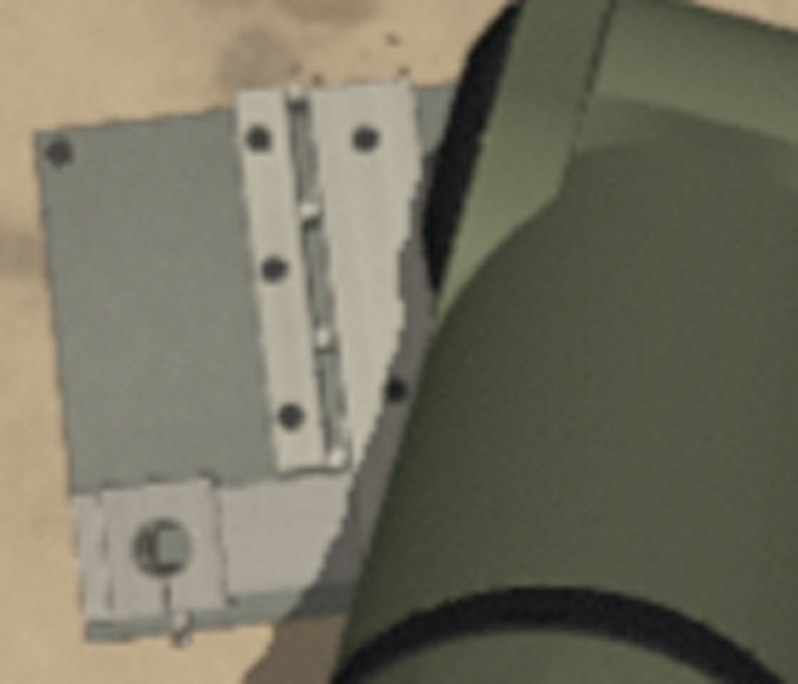

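servo_tool:
  plan:
    - [0, 0, 0, -0.1, 1]
    - [0, 0, 0, -0.2, 1]
    - [0, 0, 0, -0.3, 1]
    - [0, 0, 0, -0.4, 1]
    - [0, 0, 0, -0.5, 1]
    - [0, 0, 0, -0.6, 1]
    - [0, 0, 0, -0.7, 1]
    - [0, 0, 0, -0.7, 1]
    - [0, 0, 0, -0.7, 1]
    - [0, 0, 0, -0.7, 1]

```text
clock: 27.77
position: [0.5706, 0.0128, 0.0778]
tool_rot: [3.138, -0.002, 1.082]
force: [12.6, 1.6, -5.1]
grip_width: 0.0286
```

```bash
python3 st.py
python3 - <<'E'
from h import *
a=bot.grab_frame('top').astype(float)
for i in range(5): a+=bot.grab_frame('top')
t=(a/6).astype(np.uint8);cv2.imwrite('pics/t17.png',t)
crop(t,'t17a.png',258,278,302,316,17)
s=snap('side','s17.png');crop(s,'s17a.png',200,210,260,260,12)
E
```

```text
clock 27.7667
qpos [-0.547   0.7494  0.6228  1.8882 -0.6528  0.7124 -0.0288]
position [0.5706 0.0128 0.0778]
tool_rot [ 3.1376e+00 -2.0000e-03  1.0823e+00]
force [12.6355  1.5625 -5.089 ]
moment [ 0.3403 -2.7204 -0.0122]
grip_width 0.0286
```

View pics/t17a.png

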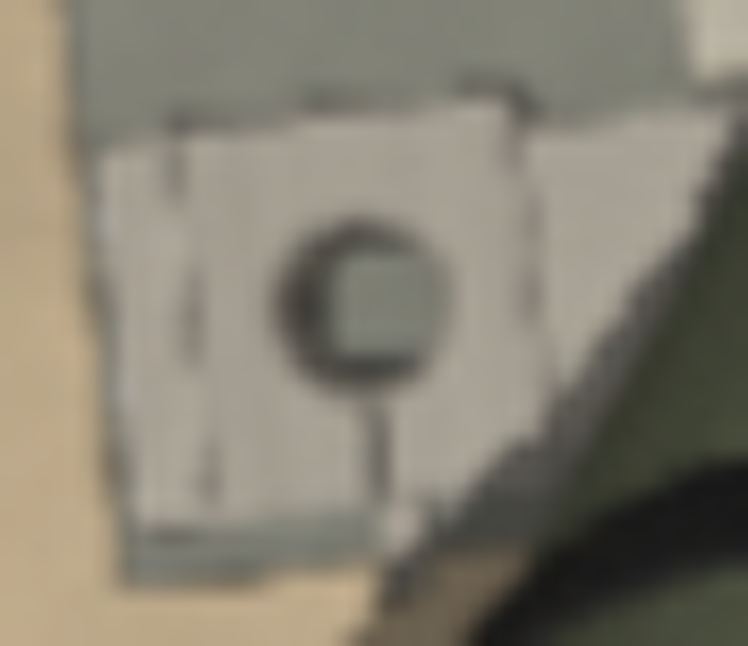

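View pics/s17a.png

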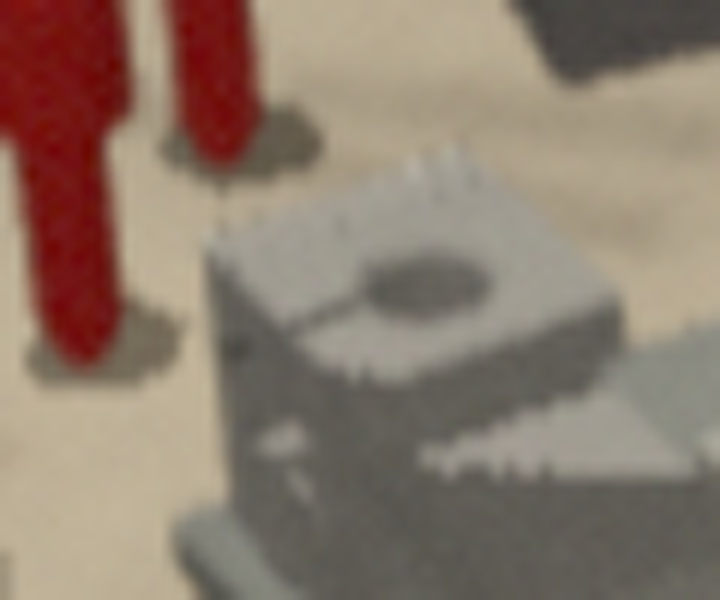

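```bash
cat > al.py <<'E'
from h import *
a=0.0905;ex=np.array([np.cos(a),np.sin(a)]);ey=np.array([-np.sin(a),np.cos(a)])
q=lambda u,v,z:px2w('top',258+u/17,278+v/17,z)
h=q(364,303,.068);print('hole',h)
for z in(.046,.05,.052):
    p=q(402,530,z);print(z,(p-h)[:2]@ex,(p-h)[:2]@ey)
l=q(378,510,.068);print('line',(l-h)[:2]@ex,(l-h)[:2]@ey)
# visible: predicted pixel circles (crop) for tongue hole offset dy
def circ(c,z):
    pts=[];
    for t in np.linspace(0,2*np.pi,73):
        p=np.r_[c+.01*(np.cos(t)*ex+np.sin(t)*ey),z];pts.append((w2px('top',p)-[258,278])*17)
    return np.array(pts)
for nm,z in(('top',.068),('ub',.056),('tt',.052),('tb',.040),('lt',.036),('lb',.013)):
    c=circ(h[:2],z);print(nm,c.min(0).round(),c.max(0).round())
E
python3 al.py
```

```text
hole [0.4846377  0.17402929 0.068     ]
0.046 -0.02812116448614982 -0.00016531617189828655
0.05 -0.02808804989555893 -0.00046699821516952574
0.052 -0.028071492600263485 -0.0006178392368051587
line -0.025205486926780197 0.0008440278571567868
top [282. 221.] [446. 385.]
ub [291. 223.] [452. 385.]
tt [294. 223.] [455. 385.]
tb [302. 225.] [461. 385.]
lt [304. 225.] [463. 385.]
lb [320. 228.] [475. 385.]
```

servo_tool:
  plan:
    - [0, 0, 0, -0.06, 1]
    - [0, 0, 0, -0.12, 1]
    - [0, 0, 0, -0.18, 1]
    - [0, 0, 0, -0.24, 1]
    - [0, 0, 0, -0.3, 1]
    - [0, 0, 0, -0.3, 1]
    - [0, 0, 0, -0.3, 1]
    - [0, 0, 0, -0.3, 1]
    - [0, 0, 0, -0.3, 1]
    - [0, 0, 0, -0.3, 1]

```text
clock: 28.95
position: [0.571, 0.0125, 0.0779]
tool_rot: [3.138, -0.003, 0.782]
force: [15.9, -0.2, -6.4]
grip_width: 0.0288
```

servo_tool:
  plan:
    - [0, 0, 0, 0, 0.5]
    - [0, 0, 0, 0, 0]
    - [0, 0, 0, 0, -1]
    - [0, 0, 0, 0, -1]
    - [0, 0, 0, 0, -1]
    - [0, 0, 20, 0, -1]
    - [0, 0, 50, 0, -1]
    - [0, 0, 80, 0, -1]
    - [0, 0, 110, 0, -1]
    - [0, 0, 130, 0, -1]

```text
clock: 29.78
position: [0.5686, 0.0119, 0.2098]
tool_rot: [3.141, -0.001, 0.781]
force: [0.6, -0.5, 0.0]
grip_width: 0.0853
```

servo_tool:
  plan:
    - [0, -35, 0, 0.12, -1]
    - [0, -70, 0, 0.24, -1]
    - [0, -105, 0, 0.36, -1]
    - [0, -140, 0, 0.48, -1]
    - [0, -175, 0, 0.6, -1]
    - [0, -210, 0, 0.72, -1]
    - [0, -245, 0, 0.84, -1]
    - [0, -270, 0, 0.96, -1]
    - [0, -270, 0, 1.08, -1]
    - [0, -270, 0, 1.2, -1]

```text
clock: 30.62
position: [0.5674, -0.2599, 0.2071]
tool_rot: [-3.141, 0.0, 1.984]
force: [-0.0, -0.5, 0.1]
grip_width: 0.0855
```

```bash
python3 st.py
python3 - <<'E'
from h import *
a=bot.grab_frame('top').astype(float)
for i in range(5): a+=bot.grab_frame('top')
t=(a/6).astype(np.uint8);cv2.imwrite('pics/t18.png',t)
crop(t,'t18a.png',258,278,302,316,17)
crop(t,'t18b.png',250,200,390,320,5.7)
a=bot.grab_frame('side').astype(float)
for i in range(5): a+=bot.grab_frame('side')
s=(a/6).astype(np.uint8);cv2.imwrite('pics/s18.png',s);crop(s,'s18a.png',200,210,260,260,12)
E
```

```text
clock 30.6167
qpos [ 0.0048  0.5984  0.5039  1.6464 -0.332   0.9834  1.0349]
position [ 0.5674 -0.2599  0.2071]
tool_rot [-3.1409e+00  3.0000e-04  1.9844e+00]
force [-0.0272 -0.5122  0.0679]
moment [ 0.0589 -0.0065 -0.0277]
grip_width 0.0855
```

View pics/t18a.png

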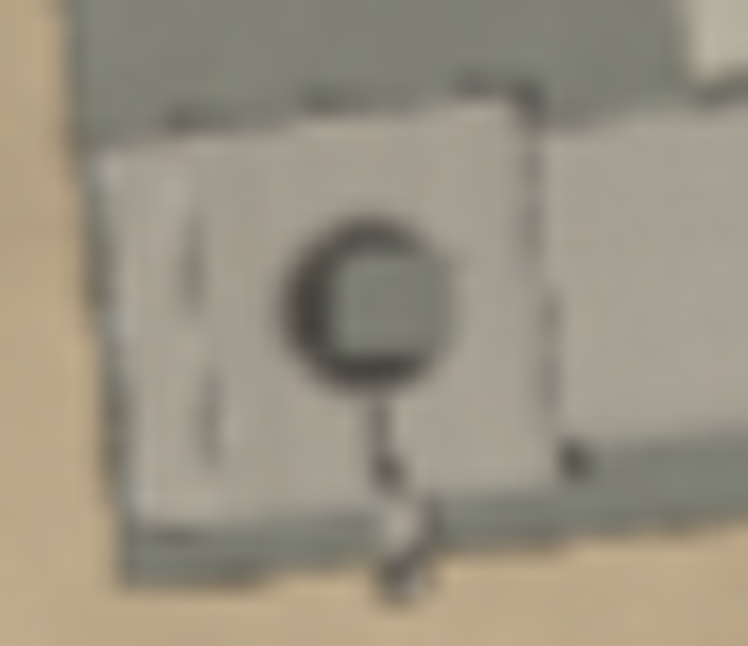

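View pics/t18b.png

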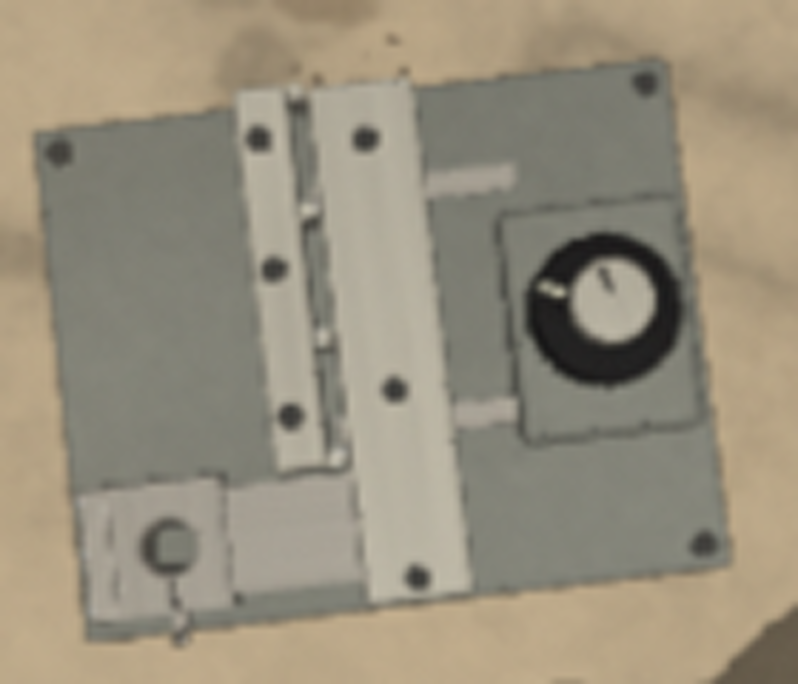

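View pics/s18a.png

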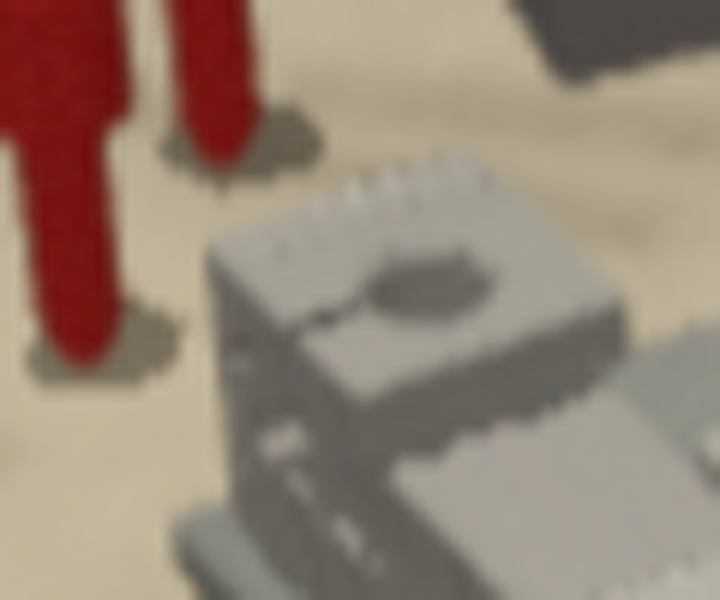

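Run:
```python
from h import *
t=cv2.imread('pics/t18.png');s=cv2.imread('pics/s18.png')
crop(t,'t18c.png',184,226,224,264,15);crop(s,'s18c.png',232,165,276,220,12)
h=px2w('top',258+371/17,278+302/17,.068);print('fork',h)
for z in(.09,.058):
  p=[.5914,.3368,z];print(z,w2px('side',p),(w2px('side',p)-[232,165])*12,(w2px('top',p)-[184,226])*15)
print('fork side',(w2px('side',h)-[200,210])*12)
```

```text
fork [0.48474232 0.17317052 0.068     ]
0.09 [251.62321849 173.17531289] [235.4786219   98.10375469] [227.8305109  289.88542244]
0.058 [252.44966133 186.23139007] [245.39593598 254.77668078] [278.6381579  312.46701576]
fork side [424.96173429 285.39503872]
```

View pics/t18c.png

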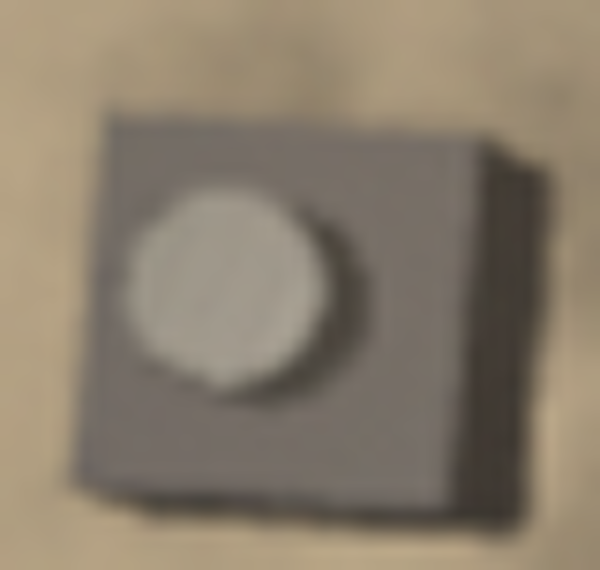

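View pics/s18c.png

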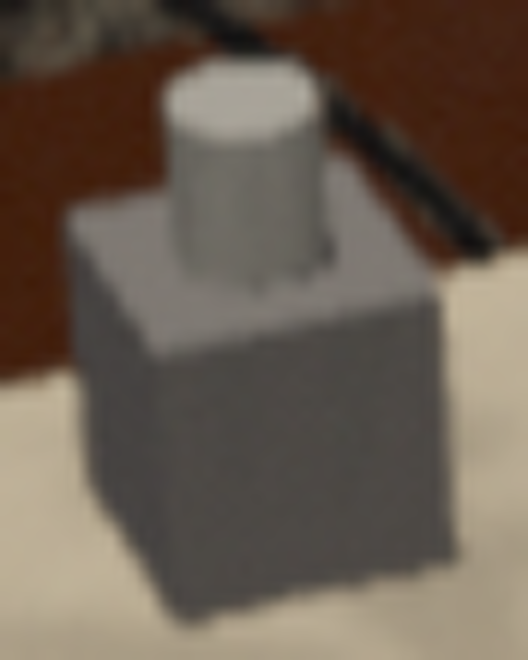

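servo_tool:
  plan:
    - [0, 35, 0, 0.12, -1]
    - [0, 70, 0, 0.24, -1]
    - [0, 105, 0, 0.36, -1]
    - [0, 140, 0, 0.48, -1]
    - [0, 175, 0, 0.6, -1]
    - [0, 210, 0, 0.72, -1]
    - [0, 245, 0, 0.84, -1]
    - [0, 280, 0, 0.96, -1]
    - [0, 315, 0, 1.08, -1]
    - [5, 350, 0, 1.2, -1]

```text
clock: 32.05
position: [0.5726, 0.094, 0.2076]
tool_rot: [3.142, 0.0, -3.096]
force: [1.2, -0.5, -0.2]
grip_width: 0.0852
```

```bash
python3 st.py
```

```text
clock 32.05
qpos [-0.3893  0.483   0.1745  1.7538 -0.1021  0.9136  1.4446]
position [0.5726 0.094  0.2076]
tool_rot [ 3.1415  0.     -3.096 ]
force [ 1.2405 -0.5194 -0.2361]
moment [ 0.0251 -0.0466  0.024 ]
grip_width 0.0852
```

servo_tool:
  plan:
    - [3, 35, 0, 0.01, -1]
    - [6, 70, 0, 0.02, -1]
    - [9, 105, 0, 0.03, -1]
    - [12, 140, 0, 0.04, -1]
    - [15, 175, 0, 0.046, -1]
    - [18, 210, -10, 0.046, -1]
    - [18.5, 235, -30, 0.046, -1]
    - [18.5, 245, -50, 0.046, -1]
    - [18.5, 245, -56, 0.046, -1]
    - [18.5, 245, -56, 0.046, -1]

```text
clock: 32.88
position: [0.5909, 0.3368, 0.1494]
tool_rot: [-3.14, -0.003, -3.055]
force: [0.5, -1.2, -0.3]
grip_width: 0.0854
```

servo_tool:
  plan:
    - [0, 0, 0, 0, -1]
    - [0, 0, 0, 0, -1]
    - [0, 0, 0, 0, -1]
    - [0, 0, 0, 0, -1]
    - [0, 0, 0, 0, -1]
    - [0, 0, 0, 0, -1]
    - [0, 0, 0, 0, -1]
    - [0, 0, 0, 0, -1]
    - [0, 0, 0, 0, -1]
    - [0, 0, 0, 0, -1]

```text
clock: 33.72
position: [0.5918, 0.3373, 0.1513]
tool_rot: [-3.142, 0.0, -3.055]
force: [-0.3, 0.1, 1.2]
grip_width: 0.0855
```

```bash
python3 st.py
python3 - <<'E'
from h import *
s=snap('side','s19.png');crop(s,'s19a.png',180,80,340,240,3.5)
E
```

```text
clock 33.7167
qpos [-0.6876  0.7     0.1342  1.5129 -0.1072  0.9359  1.136 ]
position [0.5918 0.3373 0.1513]
tool_rot [-3.1415  0.     -3.0554]
force [-0.3142  0.0603  1.158 ]
moment [ 0.0057 -0.0484 -0.0161]
grip_width 0.0855
```

View pics/s19a.png

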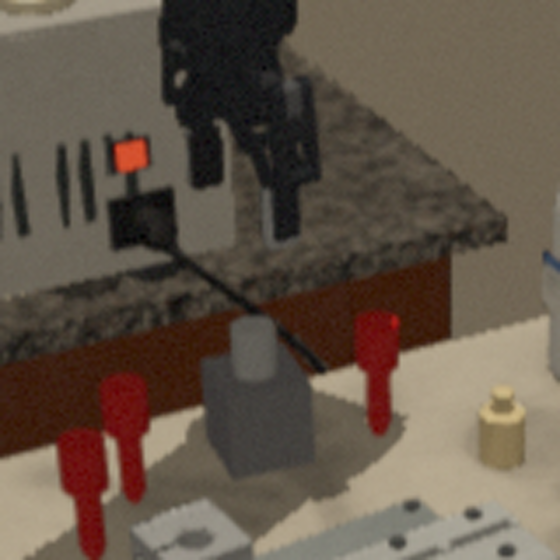

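servo_tool:
  plan:
    - [0, 0, -30, 0, -1]
    - [0, 0, -60, 0, -1]
    - [0, 0, -80, 0, -1]
    - [0, 0, -89, 0, -1]
    - [0, 0, -89, 0, -1]
    - [0, 0, -89, 0, 0.2]
    - [0, 0, -89, 0, 1]
    - [0, 0, -89, 0, 1]
    - [0, 0, -89, 0, 1]
    - [0, 0, -89, 0, 1]

```text
clock: 34.6
position: [0.5922, 0.3375, 0.0632]
tool_rot: [3.141, 0.001, -3.055]
force: [-3.1, -4.6, 15.2]
grip_width: 0.027
```

servo_tool:
  plan:
    - [0, 0, 0, 0, 1]
    - [0, 0, 0, 0, 1]
    - [0, 0, 0, 0, 1]
    - [0, 0, 0, 0, 1]
    - [0, 0, 0, 0, 1]
    - [0, 0, 10, 0, 1]
    - [0, 0, 25, 0, 1]
    - [0, 0, 45, 0, 1]
    - [0, 0, 75, 0, 1]
    - [0, 0, 105, 0, 1]

```text
clock: 35.43
position: [0.5914, 0.337, 0.1687]
tool_rot: [-3.141, -0.001, -3.056]
force: [-0.5, 0.1, -1.8]
grip_width: 0.0271
```

```bash
python3 st.py
python3 - <<'E'
from h import *
s=snap('side','s20.png');crop(s,'s20a.png',180,80,340,240,3.5)
E
```

```text
clock 35.4333
qpos [-0.69    0.6807  0.1381  1.5005 -0.1053  0.9686  1.1344]
position [0.5914 0.337  0.1687]
tool_rot [-3.1411e+00 -8.0000e-04 -3.0555e+00]
force [-0.5068  0.0644 -1.7516]
moment [ 0.0531 -0.0532 -0.0056]
grip_width 0.0271
```

View pics/s20a.png

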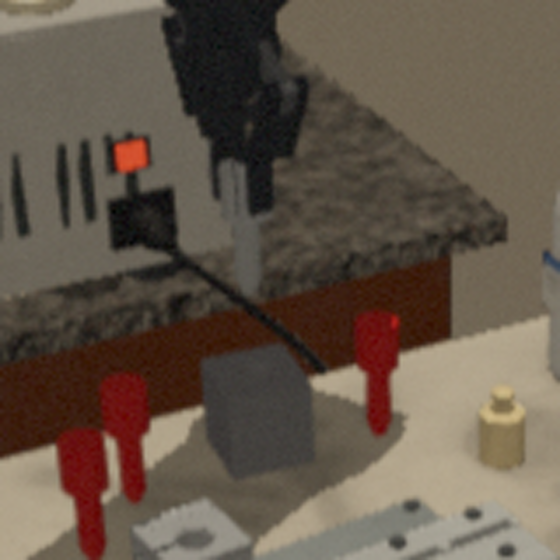

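servo_tool:
  plan:
    - [0, 0, 20, 0, 1]
    - [-17, -27, 20, 0, 1]
    - [-34, -54, 20, 0, 1]
    - [-52, -82, 20, 0, 1]
    - [-70, -109, 20, 0, 1]
    - [-87, -136, 20, 0, 1]
    - [-100, -155, 10, 0, 1]
    - [-107, -164, -10, 0, 1]
    - [-107, -164, -30, 0, 1]
    - [-107, -164, -36, 0, 1]

```text
clock: 36.32
position: [0.4839, 0.1725, 0.1301]
tool_rot: [-3.141, -0.002, -3.056]
force: [0.2, -0.3, -2.5]
grip_width: 0.0264
```

servo_tool:
  plan:
    - [0, 0, 0, 0, 1]
    - [0, 0, 0, 0, 1]
    - [0, 0, 0, 0, 1]
    - [0, 0, 0, 0, 1]
    - [0, 0, 0, 0, 1]
    - [0, 0, 0, 0, 1]
    - [0, 0, 0, 0, 1]
    - [0, 0, 0, 0, 1]
    - [0, 0, 0, 0, 1]
    - [0, 0, 0, 0, 1]

```text
clock: 37.15
position: [0.4848, 0.1732, 0.1313]
tool_rot: [-3.142, -0.0, -3.055]
force: [0.3, -0.2, -1.6]
grip_width: 0.0266
```

```bash
python3 st.py
python3 - <<'E'
from h import *
a=bot.grab_frame('side').astype(float)
for i in range(5): a+=bot.grab_frame('side')
s=(a/6).astype(np.uint8);cv2.imwrite('pics/s21.png',s);crop(s,'s21a.png',200,180,270,250,8)
p=bot.observe()['position']
for z in (p[2]-.055,p[2]-.005):print((w2px('side',[p[0],p[1],z])-[200,180])*8)
print((w2px('side',[.4847,.1732,.068])-[200,180])*8)
E
```

```text
clock 37.15
qpos [-0.5573  0.4942  0.1316  1.9837 -0.1004  0.6698  1.2945]
position [0.4848 0.1732 0.1313]
tool_rot [-3.1416 -0.     -3.0555]
force [ 0.3184 -0.2458 -1.6246]
moment [-0.0029  0.0017  0.0239]
grip_width 0.0266
[280.97857375 400.96602864]
[265.20202304 219.87419231]
[283.09197714 430.24905963]
```

View pics/s21a.png

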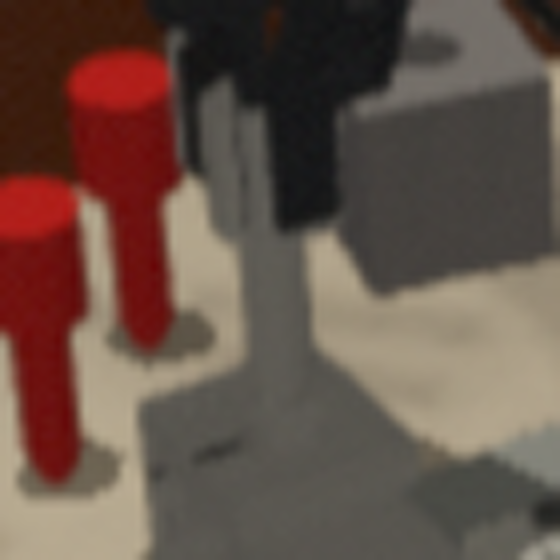

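servo_tool:
  plan:
    - [0, 0, -3, 0, 1]
    - [0, 0, -6, 0, 1]
    - [0, 0, -9, 0, 1]
    - [0, 0, -12, 0, 1]
    - [0, 0, -15, 0, 1]
    - [0, 0, -17, 0, 1]
    - [0, 0, -19, 0, 1]
    - [0, 0, -21, 0, 1]
    - [0, 0, -21, 0, 1]
    - [0, 0, -21, 0, 1]

```text
clock: 38.28
position: [0.4848, 0.1732, 0.1102]
tool_rot: [-3.142, -0.0, -3.055]
force: [0.1, -0.2, -1.2]
grip_width: 0.0269
```

```bash
python3 st.py
```

```text
clock 38.2833
qpos [-0.5508  0.5289  0.1237  1.9966 -0.1069  0.6223  1.3001]
position [0.4848 0.1732 0.1102]
tool_rot [-3.1415e+00 -1.0000e-04 -3.0554e+00]
force [ 0.1342 -0.2353 -1.2494]
moment [-0.0015 -0.0024 -0.008 ]
grip_width 0.0269
```

servo_tool:
  plan:
    - [0, 0, -2, 0, 1]
    - [0, 0, -4, 0, 1]
    - [0, 0, -6, 0, 1]
    - [0, 0, -8, 0, 1]
    - [0, 0, -10, 0, 1]
    - [0, 0, -12, 0, 1]
    - [0, 0, -14, 0, 1]
    - [0, 0, -17, 0, 1]
    - [0, 0, -20, 0, 1]
    - [0, 0, -20, 0, 1]

```text
clock: 39.12
position: [0.4846, 0.1731, 0.0897]
tool_rot: [-3.141, -0.001, -3.055]
force: [-0.8, -0.5, -1.3]
grip_width: 0.0269
```

```bash
python3 st.py
```

```text
clock 39.1167
qpos [-0.5442  0.5639  0.1154  2.0073 -0.113   0.577   1.3052]
position [0.4846 0.1731 0.0897]
tool_rot [-3.1413e+00 -7.0000e-04 -3.0555e+00]
force [-0.8333 -0.4802 -1.3093]
moment [-0.0562 -0.0116 -0.014 ]
grip_width 0.0269
```

Tip is through the tongue without contact force. Lower the rest.

servo_tool:
  plan:
    - [0, 0, -2, 0, 1]
    - [0, 0, -4, 0, 1]
    - [0, 0, -6, 0, 1]
    - [0, 0, -8, 0, 1]
    - [0, 0, -10, 0, 1]
    - [0, 0, -12, 0, 1]
    - [0, 0, -14, 0, 1]
    - [0, 0, -15, 0, 1]
    - [0, 0, -16, 0, 1]
    - [0, 0, -16, 0, 1]

```text
clock: 39.95
position: [0.4848, 0.1732, 0.0741]
tool_rot: [-3.141, -0.0, -3.055]
force: [-0.8, -0.4, -1.3]
grip_width: 0.0263
```

```bash
python3 st.py
python3 - <<'E'
from h import *
s=snap('side','s22.png');crop(s,'s22a.png',200,180,270,250,8)
E
```

```text
clock 39.95
qpos [-0.539   0.5913  0.1088  2.0138 -0.1174  0.5424  1.309 ]
position [0.4848 0.1732 0.0741]
tool_rot [-3.1415e+00 -2.0000e-04 -3.0554e+00]
force [-0.7903 -0.4395 -1.2946]
moment [ 0.0418  0.0483 -0.0419]
grip_width 0.0263
```

View pics/s22a.png

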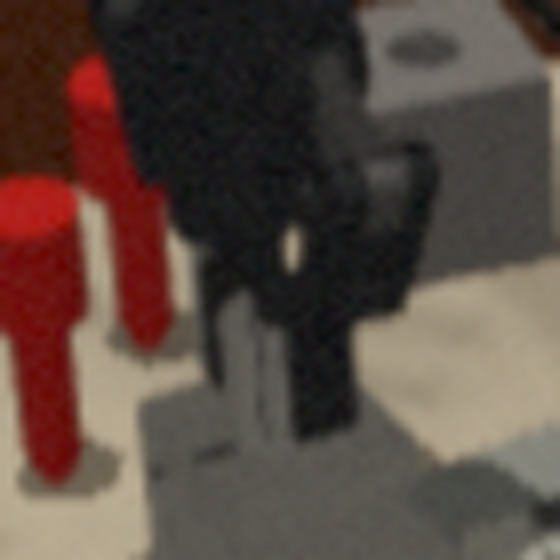

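servo_tool:
  plan:
    - [0, 0, -0.5, 0, 1]
    - [0, 0, -1, 0, 1]
    - [0, 0, -1.5, 0, 1]
    - [0, 0, -2, 0, 1]
    - [0, 0, -2, 0, 1]
    - [0, 0, -2.5, 0, 1]
    - [0, 0, -2.5, 0, 1]
    - [0, 0, -2.5, 0, 1]
    - [0, 0, -2.5, 0, 1]
    - [0, 0, -2.5, 0, 1]

```text
clock: 40.83
position: [0.485, 0.1733, 0.0731]
tool_rot: [3.141, 0.001, -3.056]
force: [-7.3, -1.8, 30.7]
grip_width: 0.0267
```

servo_tool:
  plan:
    - [0, 0, 1, 0, 1]
    - [0, 0, 1, 0, 0.6]
    - [0, 0, 1, 0, 0.4]
    - [0, 0, 1, 0, 0]
    - [0, 0, 1, 0, -0.5]
    - [0, 0, 1, 0, -1]
    - [0, 0, 1, 0, -1]
    - [0, 0, 20, 0, -1]
    - [0, 0, 50, 0, -1]
    - [0, 0, 85, 0, -1]

```text
clock: 41.67
position: [0.4839, 0.1728, 0.1566]
tool_rot: [-3.14, -0.003, -3.055]
force: [0.1, 0.1, 0.6]
grip_width: 0.0855
```

servo_tool:
  plan:
    - [0, 0, 40, 0, -1]
    - [0, 0, 60, 0, -1]
    - [10, -35, 60, 0, -1]
    - [20, -70, 60, 0, -1]
    - [30, -105, 60, 0, -1]
    - [40, -140, 60, 0, -1]
    - [50, -175, 60, 0, -1]
    - [60, -210, 60, 0, -1]
    - [70, -245, 60, 0, -1]
    - [80, -280, 60, 0, -1]

```text
clock: 42.5
position: [0.565, -0.1085, 0.2167]
tool_rot: [3.142, -0.0, -3.055]
force: [0.9, 0.8, 0.1]
grip_width: 0.0854
```

servo_tool:
  plan:
    - [0, -35, 0, 0, -1]
    - [0, -70, 0, 0, -1]
    - [0, -100, 0, 0, -1]
    - [0, -120, 0, 0, -1]
    - [0, -120, 0, 0, -1]
    - [0, -120, 0, 0, -1]
    - [0, -120, 0, 0, -1]
    - [0, -120, 0, 0, -1]
    - [0, -120, 0, 0, -1]
    - [0, -120, 0, 0, -1]

```text
clock: 43.33
position: [0.5651, -0.2259, 0.2169]
tool_rot: [3.141, 0.0, -3.054]
force: [0.0, 0.2, -0.7]
grip_width: 0.0852
```

```bash
python3 st.py
python3 - <<'E'
from h import *
s=snap('side','s23.png');crop(s,'s23a.png',200,170,400,330,3.5)
crop(s,'s23b.png',200,200,260,250,12)
t=snap('top','t23.png');crop(t,'t23a.png',250,200,390,320,5.7)
E
```

```text
clock 43.3333
qpos [ 0.1195  0.5218  0.2386  1.671  -0.1439  0.9659  2.0677]
position [ 0.5651 -0.2259  0.2169]
tool_rot [ 3.1415e+00  2.0000e-04 -3.0542e+00]
force [ 0.0254  0.2132 -0.7394]
moment [0.     0.0088 0.019 ]
grip_width 0.0852
```

View pics/s23.png

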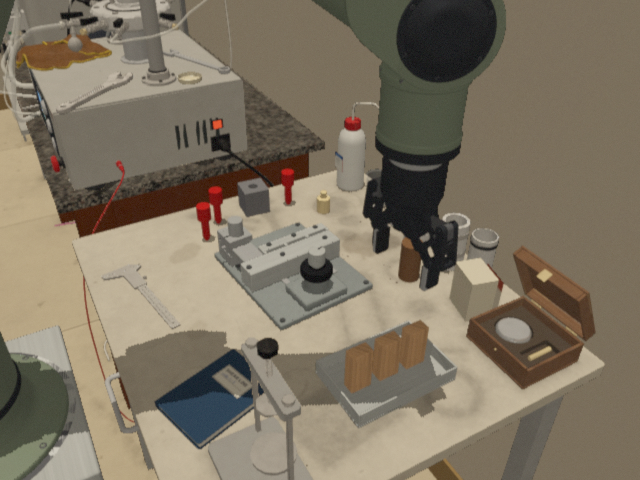

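View pics/s23b.png

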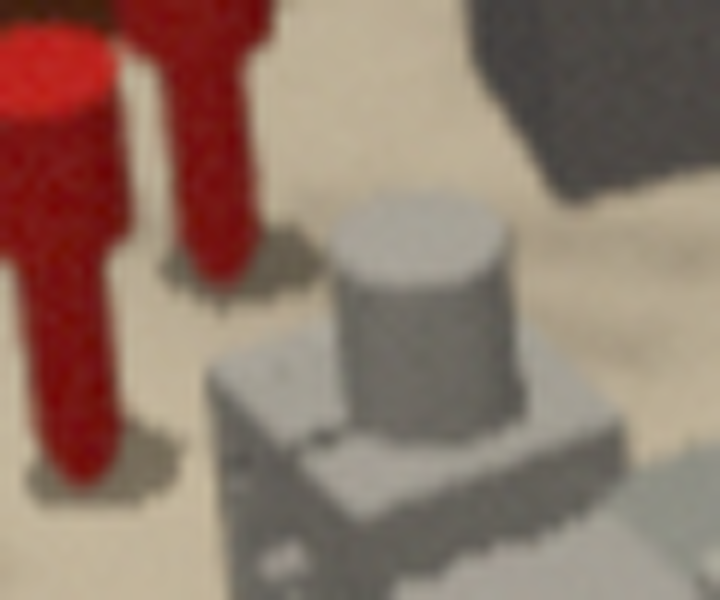

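View pics/t23a.png

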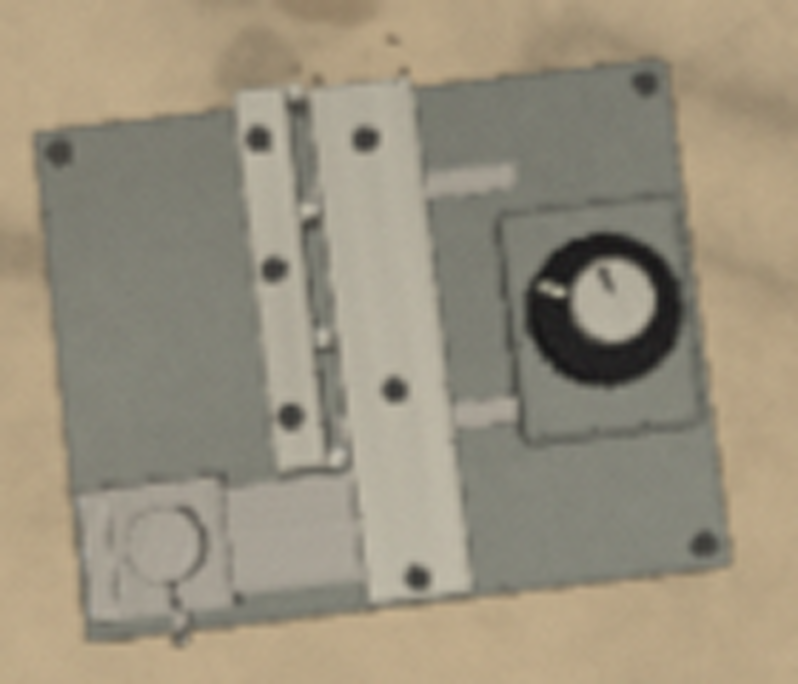

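Run:
```python
from h import *
print((w2px('side',[.4848,.1732,.100])-[200,200])*12,(w2px('top',[.4848,.1732,.100])-[250,200])*5.7)
bot.job_done()
```

```text
[410.35973897 234.50478072] [162.9246219  544.99477746]
the job is handed in; nothing more can be done
```

The job is finished and handed in at about 43 s; no verdict was reported, so what follows rests on my own checks.

- **Blocks:** all three were present. I lifted them out and stood them upright in the tray, and the last picture shows the three in it and the gap empty. The tray had not moved in any picture I took.
- **Big knob:** I turned it clockwise about 2.03 rad, and the resisting moment rose from about 0.09 to 0.55 N m at the stop. The bolts on the carriage moved 15 to 16 mm in the pictures, against 16 mm expected.
- **Small knob:** I turned it clockwise about 2.15 rad, to roughly 2.9 ± 0.1 rad going by its mark, against the 3.0 rad target. The pointer on the tongue met the fork's line to within about 1 mm.
- **Pin:** it went down through fork and tongue with no contact force until the head landed, at about 31 N on the wrist. The head top then lay within about 1 pixel of its computed seated place in both cameras.
- **Left alone:** the clay specimen, brass weight and red pins were never approached, and all are still standing in the last side picture. The gripper was clear of everything and open at hand-in.

**Disagreement:** in the side camera the pin's head sat about 0.7 pixel, or 1 mm, off its position from the top camera. That was within the fit's clearance.

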